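# Change over the bench shaker's reversible carrier and load the vials

### The job

Push the shaker's brake lever away from you to its last notch and keep the brake set while you turn the carrier plate over, so that its three vial pockets face up, and seat it fully home on the deck's two pins (the stand with the upright slot is there to hold the plate while you change your grip). Then stand every vial that is on the worktop upright in a pocket of its own, and when all are in, press the button beside the lever so that the brake springs off. Leave the mug, the canister and the saline bottle where they are.

Things in the scene. Friction and masses are not known exactly. Their poses are not given: they have to be found in the camera images.
- shaker: Fixed bench shaker: flat grey base 130 x 400 mm, 14 mm high, origin under its centre, x across (away from the robot at yaw 0), y along, z up. Raised deck centred at y = +130 mm; white brake housing at y = -130 mm (90 mm in x, 130 mm in y, top 74 mm up) with the lever at y = -85 mm and the release button at y = -178 mm.
- deck (a point): Centre of the deck's top, 46 mm up, axes as the shaker's. Deck 60 mm (x) by 104 mm (y), 12 mm thick on a slim column: the plate overhangs both long sides by 4 mm and fingers can pass beside it down to the base. Two pins stand on it at (x, y) = (+25.25, -30) and (-25.25, +18) mm, 8 mm thick, 10 mm high, upper half tapered to 3.6 mm.
- plate_center (a point): Centre of the loose aluminium plate, 68 mm (x) by 112 mm (y), 18 mm thick (z), 0.22 kg. +z face (up at the start): one long slide channel; -z face: three vial pockets. Four 10 mm through holes: each face seats one way only; pockets up, plate x lies along deck x, plate y and z against deck y and z (a half turn about its short x axis). Seated, the centre is 9 mm above deck.
- pocket0 (a point): Centre of the floor of one square vial pocket (33 x 33 mm, 10 mm deep, floor 1 mm past the plate's middle plane, so 8 mm above deck when the plate is seated pockets up) at y = -36.25 mm in the plate. The plate's holes are at (x, y) = (+25.25, -30), (+25.25, +30), (-25.25, +18), (-25.25, -18) mm.
- pocket1 (a point): The same, middle pocket, at y = 0 in the plate.
- pocket2 (a point): The same, at y = +36.25 mm in the plate.
- stand: Grey turnover stand, loose but heavy (1.2 kg), base 90 x 100 mm, 10 mm thick, origin under its centre. An upright slot, 23 mm wide and 60 mm long, open at both ends, runs along its x axis; its walls are upright to 32 mm above the worktop and flare outward to about 42 mm.
- slot_floor (a point): Centre of the slot's floor, 10 mm above the worktop; x runs along the slot. The plate stands here on a 68 mm edge: its centre is then 56 mm above this point.
- brake_lever (a joint): Brake lever angle (rad): 0 off (leaning towards the shaker's -x, 0.45 rad from upright), growing as it swings to +x, stop at 1.02. Notches at about 0.22, 0.52 and 0.82 (the last: brake set); let go, it drops back to the last notch passed. Sprung back with 2 to 3 N at the grip, plus up to about 3 N to ride over a tooth.
- lever_grip (a point): Centre of the black grip at the lever's end, a bar 24 mm thick and 36 mm long (along the shaker's y), 95 mm from the hinge.
- lever_hinge (a point): Lever hinge, axis along the shaker's y, 58 mm above the worktop.
- release_button (a joint): Release button travel (m): 0 up, 0.008 fully down. From about 0.004 the pawl is clear and the lever springs back to 0. 2 N to start, 5 N fully down (up to 1 N more while the brake is set).
- button_top (a point): Centre of the top of the round grey release button, 26 mm across, 86 mm above the worktop, 93 mm beside the lever.
- vial0_center (a point): Centre (half-way up) of a loose brown vial with a white cap, upright, 58 mm high, body 25 mm across for the lower 50 mm, 30 g. Two or three of the three vials are present.
- vial1_center (a point): Centre (half-way up) of another loose brown vial with a white cap, upright, 58 mm high, body 25 mm across for the lower 50 mm, 30 g. Two or three of the three vials are present.
- vial2_center (a point): Centre (half-way up) of a third loose brown vial with a white cap, upright, 58 mm high, body 25 mm across for the lower 50 mm, 30 g. Two or three of the three vials are present.
- mug: Bystander, not to be disturbed: white mug with dots, 82 mm across, 91 mm high; origin under its centre.
- objective_can: Bystander, not to be disturbed: white canister with a black screw cap, 41 mm across, 53 mm high; origin under its centre.
- saline_bottle: Bystander, not to be disturbed: white bottle with a screw cap, 56 mm across, 118 mm high; origin under its centre.

How it is judged:
By the outcome, as a careful person would: the job done as asked, in the order asked, and still so for the second after the job is handed in, with the robot touching nothing.
Of vial0, vial1, vial2 only 2 to 3 are there at a start; the rules pass over those that are not, and their reading is None.
At some moment in a run one of stand may be knocked a few centimetres aside while the robot is not near it.
It also fails if it takes over 210 s, if anything falls off the work surface, if the arm or the gripper's body presses on something with over 40 N, if the wrist force passes 120 N, or if a joint passes its speed limit or range.

### The arm

A 6-joint arm with a two-finger parallel gripper is mounted at the origin on a cart in front of the work surface, level with it; the furniture and walls round the work are solid. World frame = base frame: x ahead of the robot, y to its left, z up, the work surface at z = 0. Lengths are in m, angles in degrees, forces in N, time in s.
With the tool pointing down it reaches from about 0.375 to 0.9 m from the base axis. Payload 3.1 kg.
Tool frame: the origin (TCP) lies at the very end of the fingers, on their centre line; the grasp point (between the pads) lies 19 mm behind it; z points along the fingers, y is the line along which they close (so a half turn about z gives the same grasp; the last joint's range is limited). The gripper opens to 87 mm and grips with 3 to 60 N. Pads are 19 mm wide; open, the fingers measure 117 mm over their backs; the gripper's body (75 mm by 190 mm) begins 51 mm behind the grasp point.
Start: joints at [-80.93, 30.224, 82.088, -0, 67.689, -10.227], TCP at [0.207, -0.59, 0.223] pointing down, gripper open.
Joint ranges: [-176.69, 176.69], [-43.24, 126.21], [12.49, 139.97], [-82, 262], [0, 151.66], [-163.58, 163.58]. Speed limits (degrees/s): [159.86, 159.86, 180, 180, 180, 180].

### API

Orientations are given as a 3x3 rotation matrix whose columns are the frame's x, y, z axes.
In Python, from rig import bot, imaging gives the robot as it stands.
- The arm moves only by the tool drive_tool, never from a script. Its argument "deltas" is text: rows parted by semicolons, each of 5 numbers parted by spaces: the finger opening in mm, from 0 to 87, then the shift along the world's x, y, z in mm, then the turn about the world's z in rad. In form: jaw dx dy dz twist; .... A call has 1 to 12 rows; each row is the pose to reach, as a shift and turn from the pose commanded when the call began; what a row does not reach only later rows make up. A row lasts 1/10 s, in which the tool goes at most 50 mm and 8.59 degrees, less where a joint would pass 70% of its speed; a pose out of reach is approached as far as the arm can. A call with a gripper value outside its range is refused whole. The fingers move at their own pace and stop on an object; the grip force is fixed at half the most. Time passes only in rows, so rows that repeat a pose let the fingers close. It gives the time, the measured TCP pose, the force, the opening and the grip force at its end, in the units of the state.
- bot.read_state(): the state, without advancing time (a new reading comes with each control period).
- imaging.capture(name): name is "scene" or "top" or "wrist"; returns the picture (400x640x3 uint8, red, green, blue); there is no depth.
- imaging.camera_model(name): a dict with "fx", "fy", "cx", "cy" (pixels), "T" (4x4, takes a point from camera to world coordinates). Camera axes: x right, y down, z forward; pixel columns grow to the right and rows downward; lengths in m; the calibration is good to about 2 mm. A picture is of the moment at which its call begins: read the wrist's pose just before it. camera_model takes no time and is no camera call; for the wrist camera it gives the pose at the moment of the call.
- bot.hand_in(): hands the job in; it is judged then, once.
The state is a dict: "time_s": time; "joint_positions": joint angles; "qvel": joint speeds; "tau": joint torques, N m; "position": TCP position; "tcp_rot": TCP orientation; "force": force on the tool from outside, world axes, zero at the start; "moment": the same for the moment, N m; "opening": opening from 0.0 (shut) to 1.0 (fully open); "grasp_force": force on a finger pad.
Only numpy, scipy, OpenCV 4.12 (cv2) and the standard library are available. Lean on these libraries where they do the work, as an engineer would, in place of code of your own. Each camera call takes 0.05 s, during which the arm holds its last target. There are 200 camera calls.

## Working session

There is one attempt and no reset: what is moved stays moved. The work goes in short steps, Python scripts to look and compute and a tool call to move; the robot and the scene stay as the last step left them, time stands still between calls to the robot, and variables do not carry over. Pictures are saved under pics/ and viewed, at most 14 in all, crops included, and the job is handed in when it is done.

Besides the shell and the picture viewer there is one more tool, called after "Call:" as name(argument=value, ...) on one line, values as JSON. drive_tool: Moves the arm, as the interface text tells. Its arguments: {"type":"object","properties":{"deltas":{"type":"string"}},"required":["deltas"]}

```bash
ls; mkdir -p pics
python3 - <<'E'
from rig import bot, imaging
import cv2,numpy as np
print(bot.read_state())
for n in ("scene","top","wrist"):
    im=imaging.capture(n); cv2.imwrite(f"pics/{n}0.png",cv2.cvtColor(im,cv2.COLOR_RGB2BGR))
    m=imaging.camera_model(n); print(n,m["fx"],m["fy"],m["cx"],m["cy"],np.round(m["T"],3).tolist())
E
```

```text
pics
{'time_s': 0.0, 'joint_positions': array([-8.09279228e+01,  3.02791840e+01,  8.21549673e+01, -2.16005589e-03,
        6.76882079e+01, -1.02273906e+01]), 'qvel': array([ 0.02695317,  0.07277291,  0.01705616,  0.02805777, -0.00531764,
       -0.03176396]), 'tau': array([-6.03947119e-04, -4.40041387e+01, -1.76592869e+01,  6.32940070e-02,
        5.82835218e-02, -1.64794260e-04]), 'position': array([ 0.20646784, -0.58915274,  0.22157716]), 'tcp_rot': array([[ 9.43799342e-01,  3.30518779e-01, -3.71171198e-04],
       [ 3.30518808e-01, -9.43797062e-01,  2.10335642e-03],
       [ 3.44888510e-04, -2.10782547e-03, -9.99997719e-01]]), 'force': array([ 0.66689246, -0.99176349, -0.43873957]), 'moment': array([-0.02426234,  0.08093876,  0.01921175]), 'grasp_force': 0.0, 'opening': 1.0003002831309953}
scene 368.0499730690876 368.0499730690876 314.8833445334235 198.5699445824662 [[-0.843, -0.308, 0.44, 0.139], [-0.537, 0.476, -0.696, 0.676], [0.005, -0.824, -0.567, 0.683], [0.0, 0.0, 0.0, 1.0]]
top 391.1194145011457 391.1194145011457 325.0679182874531 195.2834648083906 [[0.024, -0.988, 0.155, 0.42], [-1.0, -0.026, -0.013, -0.009], [0.017, -0.155, -0.988, 1.115], [0.0, 0.0, 0.0, 1.0]]
wrist 278.18135799587225 278.18135799587225 315.2930590096426 201.6437171396663 [[0.329, -0.906, -0.266, 0.28], [-0.944, -0.317, -0.091, -0.564], [-0.002, 0.281, -0.96, 0.384], [0.0, 0.0, 0.0, 1.0]]
```

View pics/top0.png

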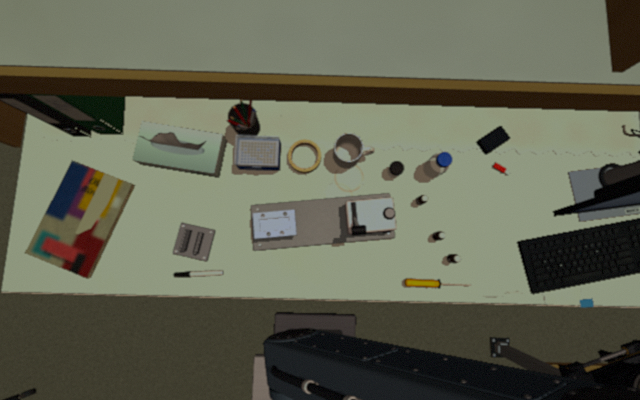

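View pics/scene0.png

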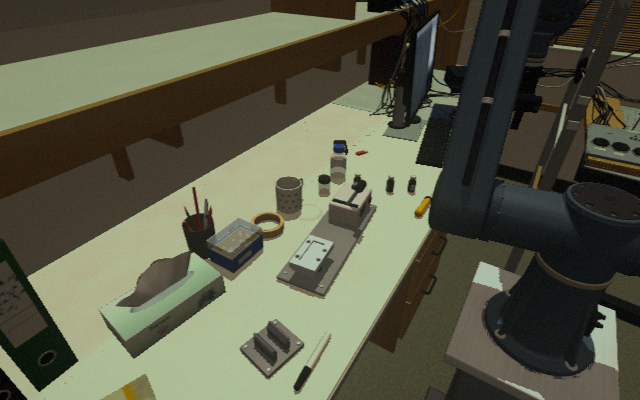

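```bash
cat > h.py <<'E'
from rig import bot, imaging
import cv2, numpy as np
def snap(n,f=None):
    m=imaging.camera_model(n); im=imaging.capture(n)
    if f: cv2.imwrite(f"pics/{f}.png",cv2.cvtColor(im,cv2.COLOR_RGB2BGR)); np.save(f"pics/{f}.npy",m["T"])
    return im,m
def ray(m,u,v,z):
    T=m["T"]; d=T[:3,:3]@np.array([(u-m["cx"])/m["fx"],(v-m["cy"])/m["fy"],1]); o=T[:3,3]
    return o+d*(z-o[2])/d[2]
def pix(m,p):
    T=m["T"]; q=T[:3,:3].T@(np.array(p)-T[:3,3]); return q[0]/q[2]*m["fx"]+m["cx"],q[1]/q[2]*m["fy"]+m["cy"]
E
python3 - <<'E'
from h import *
im=cv2.imread("pics/top0.png")
cv2.imwrite("pics/top0c.png",cv2.resize(im[120:310,160:470],None,fx=2.55,fy=2.55,interpolation=cv2.INTER_CUBIC))
m=imaging.camera_model("top")
for n,u,v,z in [("vialA",421,199,.058),("vialB",437.5,235,.058),("vialC",452,257.5,.058),("stand",193,241,.02),("plate",274,223,.064),("button",389,213,.086),("bottle",442,162,.1),("can",397,168,.053),("mug",348,150,.09),
 ("shTL",250,205,.014),("shBL",253,250,.014),("shBR",395,240,.014),("grip",357,232,.14),("gripTop",355,205,.14)]: print(n,np.round(ray(m,u,v,z),3))
E
```

```text
vialA [ 0.583 -0.286  0.058]
vialB [ 0.485 -0.33   0.058]
vialC [ 0.426 -0.367  0.058]
stand [0.454 0.339 0.02 ]
plate [0.506 0.113 0.064]
button [ 0.539 -0.193  0.086]
bottle [ 0.678 -0.333  0.1  ]
can [ 0.669 -0.222  0.053]
mug [ 0.707 -0.082  0.09 ]
shTL [0.56  0.188 0.014]
shBL [0.434 0.173 0.014]
shBR [ 0.471 -0.223  0.014]
grip [ 0.483 -0.103  0.14 ]
gripTop [ 0.55  -0.098  0.14 ]
```

View pics/top0c.png

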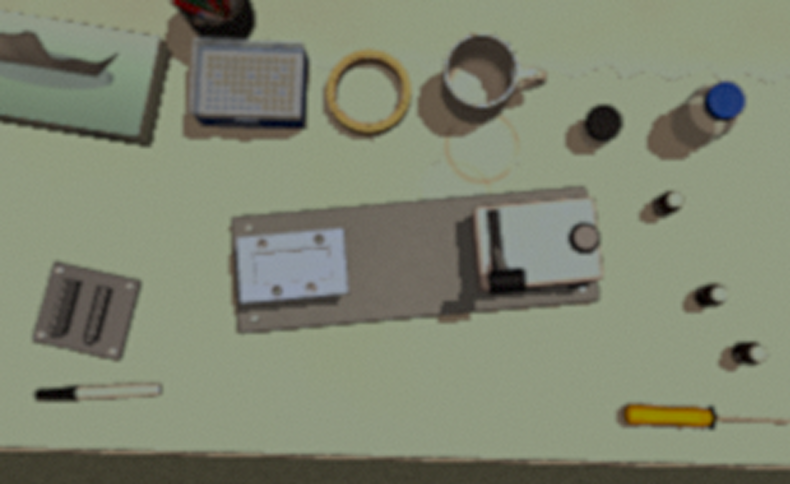

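View pics/wrist0.png

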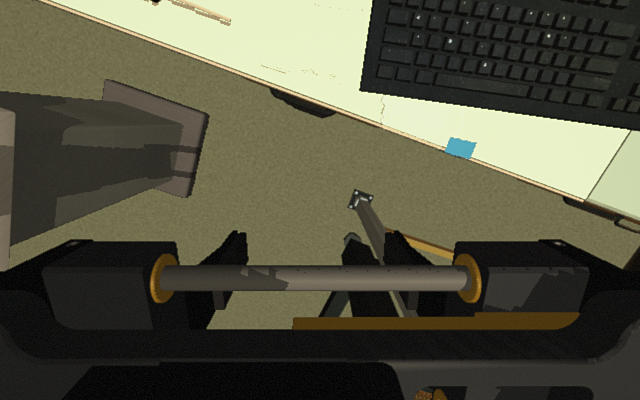

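Call:
drive_tool(deltas="87 0 25 10 0; 87 15 60 20 0; 87 35 95 30 0; 87 60 130 30 0; 87 85 165 30 0; 87 110 200 30 0; 87 135 230 30 0; 87 150 250 30 0; 87 160 260 30 0; 87 160 260 30 0; 87 160 260 30 0")

```text
time_s: 1.25
position: [0.3664, -0.3307, 0.2525]
tcp_rot: [[0.944, 0.331, -0.0], [0.331, -0.944, -0.001], [-0.001, 0.001, -1.0]]
force: [-0.0, -1.2, -0.4]
opening: 0.996
grasp_force: 0.0
```

Run:
```python
from h import *
im,m=snap("wrist","w1"); print(np.round(m["T"],4).tolist())
for p in [(.583,-.286,.058),(.485,-.33,.058),(.426,-.367,.058)]: print(pix(m,p))
```

```text
[[0.3295, -0.906, -0.2657, 0.4397], [-0.9442, -0.316, -0.0932, -0.3052], [0.0004, 0.2816, -0.9595, 0.4143], [0.0, 0.0, 0.0, 1.0]]
(np.float64(341.9061650513832), np.float64(-15.957482656191218))
(np.float64(347.24065831181616), np.float64(89.80339645238604))
(np.float64(357.771520867935), np.float64(147.4869949911936))
```

Call:
drive_tool(deltas="87 10 0 5 0.12; 87 30 10 10 0.25; 87 50 20 20 0.38; 87 70 30 30 0.51; 87 90 40 40 0.64; 87 100 50 50 0.77; 87 115 60 50 0.9; 87 120 70 50 1.03; 87 120 80 50 1.16; 87 120 80 50 1.29; 87 120 80 50 1.33; 87 120 80 50 1.33")

```text
time_s: 2.5
position: [0.4861, -0.2513, 0.3024]
tcp_rot: [[-0.094, 0.996, -0.0], [0.996, 0.094, -0.0], [-0.0, -0.0, -1.0]]
force: [0.8, 0.6, -0.1]
opening: 0.998
grasp_force: 0.0
```

Run:
```python
from h import *
im,m=snap("wrist","w2"); print(np.round(m["T"],4).tolist())
s=bot.read_state();print(s["position"],s["force"],s["tcp_rot"][:,0])
```

```text
[[0.9957, 0.0888, 0.0256, 0.4793], [0.0924, -0.9556, -0.2799, -0.1747], [-0.0003, 0.2811, -0.9597, 0.4641], [0.0, 0.0, 0.0, 1.0]]
[ 0.48613897 -0.25119433  0.30236214] [-0.06983598 -0.01172512  0.31240898] [-9.30120693e-02  9.95664974e-01 -1.17078181e-04]
```

View pics/w1.png

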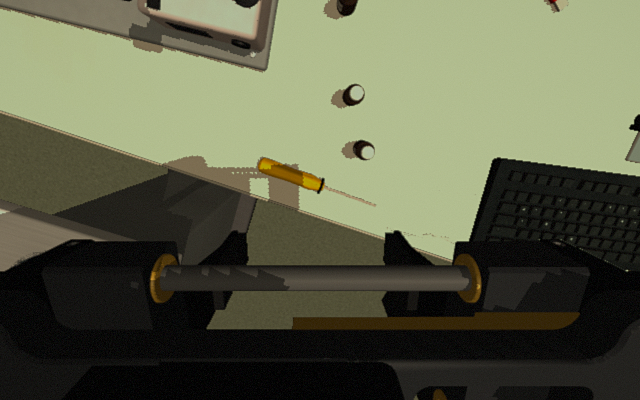

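View pics/w2.png

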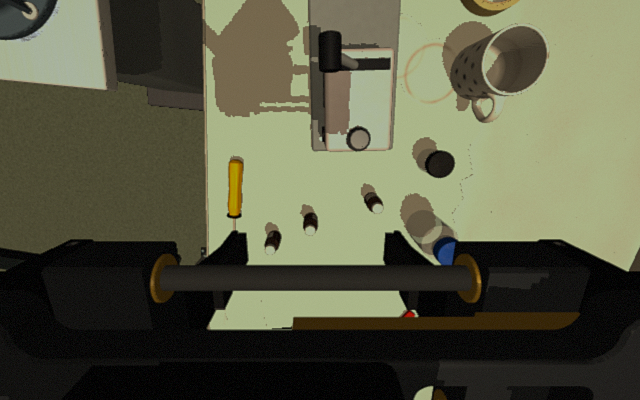

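Run:
```python
from h import *
m=dict(imaging.camera_model("wrist"))
def M(f): d=dict(m); d["T"]=np.load(f"pics/{f}.npy"); return d
a,b=M("w1"),M("w2")
print("w1 caps",[np.round(ray(a,u,v,.058),4) for u,v in [(356,93.5),(367,150)]])
print("w2 caps",[np.round(ray(b,u,v,.058),4) for u,v in [(271,247),(311,229),(376,209)]])
print("button",ray(b,358,138,.086),"grip",ray(b,330,50,.143),"housing corners top",[np.round(ray(b,u,v,.074),4) for u,v in [(327,150),(391,150),(394,50)]])
print("base",[np.round(ray(b,u,v,.014),4) for u,v in [(311,148),(309,2),(401,2)]])
print("can",ray(b,440,163,.053),"bottle",ray(b,447,250,.118))
im=cv2.imread("pics/w2.png"); cv2.imwrite("pics/w2c.png",cv2.resize(im[0:280,200:500],None,fx=2.1,fy=2.1,interpolation=cv2.INTER_CUBIC))
```

```text
w1 caps [array([ 0.4846, -0.3414,  0.058 ]), array([ 0.4269, -0.3792,  0.058 ])]
w2 caps [array([ 0.4267, -0.3749,  0.058 ]), array([ 0.4876, -0.3382,  0.058 ]), array([ 0.5839, -0.2962,  0.058 ])]
button [ 0.53774217 -0.19206283  0.086     ] grip [ 0.48795163 -0.10371959  0.143     ] housing corners top [array([ 0.499 , -0.2127,  0.074 ]), array([ 0.5873, -0.2045,  0.074 ]), array([ 0.5701, -0.081 ,  0.074 ])]
base [array([ 0.4763, -0.2178,  0.014 ]), array([ 0.4558, -0.0182,  0.014 ]), array([ 0.5835, -0.0063,  0.014 ])]
can [ 0.6685318  -0.21819341  0.053     ] bottle [ 0.67405762 -0.32751521  0.118     ]
```

Call:
drive_tool(deltas="0 0 30 0 0; 0 0 60 0 0; 0 0 90 0 0; 0 0 120 0 0; 0 0 150 0 0; 0 0 180 0 0; 0 0 200 0 0; 0 0 200 0 0; 0 0 200 0 0")

```text
time_s: 3.45
position: [0.4868, -0.0505, 0.3026]
tcp_rot: [[-0.095, 0.995, 0.0], [0.995, 0.095, -0.001], [-0.001, 0.0, -1.0]]
force: [-0.0, -0.8, -1.4]
opening: 0.262
grasp_force: 0.0
```

Run:
```python
from h import *
im,m=snap("wrist","w3"); print(np.round(m["T"],4).tolist())
```

```text
[[0.9955, 0.0904, 0.0268, 0.4798], [0.0943, -0.9552, -0.2805, 0.0262], [0.0002, 0.2818, -0.9595, 0.4644], [0.0, 0.0, 0.0, 1.0]]
```

View pics/w3.png

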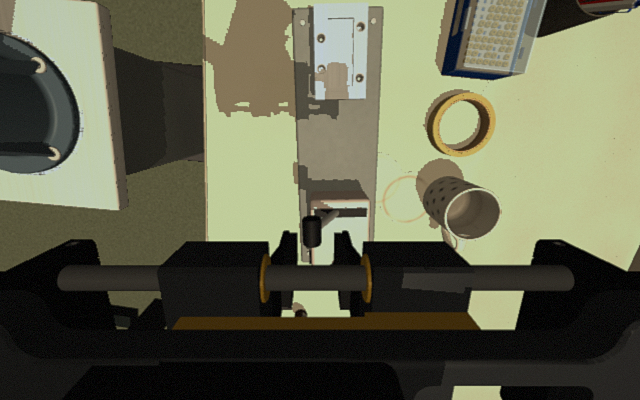

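Call:
drive_tool(deltas="0 -15 -20 0 0; 0 -35 -40 -20 0; 0 -52 -55 -50 0; 0 -52 -56 -80 0; 0 -52 -56 -115 0; 0 -52 -56 -145 0; 0 -52 -56 -165 0; 0 -52 -56 -173 0; 0 -52 -56 -173 0; 0 -40 -55 -173 0; 0 -25 -54 -173 0; 0 -15 -53 -173 0")

```text
time_s: 4.7
position: [0.4723, -0.1033, 0.1308]
tcp_rot: [[-0.097, 0.995, -0.001], [0.995, 0.097, -0.001], [-0.001, -0.001, -1.0]]
force: [-6.6, -0.5, 5.2]
opening: 0.005
grasp_force: 3.3
```

Call:
drive_tool(deltas="0 8 1 0 0; 0 16 2 0 0; 0 24 2 0 0; 0 32 3 0 0; 0 40 4 0 0; 0 48 5 0 0; 0 55 5 0 0; 0 60 6 0 0; 0 64 6 0 0; 0 66 6 0 0; 0 66 6 0 0")

```text
time_s: 5.8
position: [0.537, -0.0965, 0.1289]
tcp_rot: [[-0.096, 0.995, -0.002], [0.995, 0.096, 0.001], [0.001, -0.002, -1.0]]
force: [-3.8, 0.5, -1.6]
opening: 0.004
grasp_force: 1.8
```

Run:
```python
from h import *
im,m=snap("wrist","w4"); s=bot.read_state(); print(s["position"],s["force"])
```

```text
[ 0.53700026 -0.09662647  0.12901009] [-4.30075902  1.13048766 -0.97994249]
```

Call:
drive_tool(deltas="0 3 0 0 0; 0 6 1 0 0; 0 8 1 0 0; 0 10 1 0 0; 0 10 1 0 0")

```text
time_s: 6.35
position: [0.5481, -0.0961, 0.1296]
tcp_rot: [[-0.096, 0.995, 0.001], [0.995, 0.096, -0.0], [-0.0, 0.001, -1.0]]
force: [-3.2, -0.9, -1.3]
opening: 0.007
grasp_force: 1.7
```

Call:
drive_tool(deltas="0 -6 -1 0 0; 0 -20 -2 0 0; 0 -40 -4 0 0; 0 -60 -6 0 0; 0 -85 -8 10 0; 0 -95 -9 40 0; 0 -95 -9 80 0; 0 -95 -9 115 0; 0 -95 -9 150 0; 0 -95 -9 170 0; 0 -95 -9 170 0")

```text
time_s: 7.45
position: [0.456, -0.1064, 0.3038]
tcp_rot: [[-0.096, 0.995, 0.012], [0.995, 0.096, -0.005], [-0.007, 0.012, -1.0]]
force: [0.1, 0.9, 0.2]
opening: 0.008
grasp_force: 0.0
```

Run:
```python
from h import *
im,m=snap("wrist","w5"); s=bot.read_state(); print(s["position"],s["force"])
imt,mt=snap("top","t5")
a=cv2.resize(imt[180:260,330:410],(480,480)); b=cv2.resize(im[60:300,190:430],(300,480) if 0 else (480,480))
c=np.hstack([a,b]); c=cv2.resize(c,(800,400)); cv2.imwrite("pics/l5.png",c[:,:,::-1])
```

```text
[ 0.45449189 -0.10570694  0.30160053] [-0.08419955  0.17063577 -0.55807158]
```

View pics/l5.png

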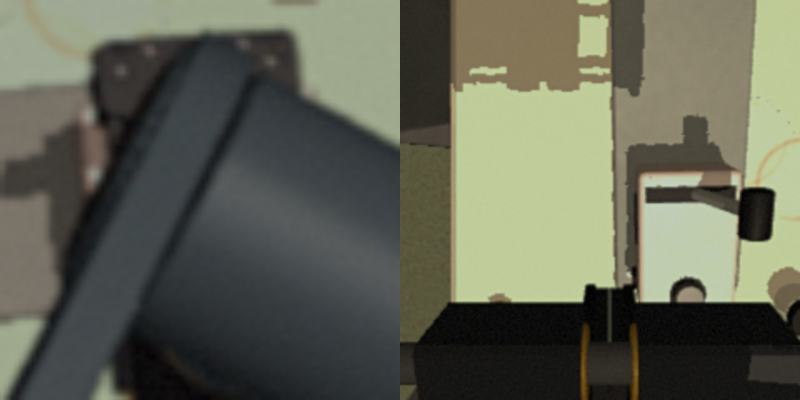

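Call:
drive_tool(deltas="87 10 20 0 0; 87 20 50 0 0; 87 30 80 -15 0; 87 40 110 -35 0; 87 40 130 -55 0; 87 40 140 -60 0; 87 40 140 -60 0; 87 40 140 -60 0")

```text
time_s: 8.35
position: [0.4929, 0.0346, 0.2396]
tcp_rot: [[-0.096, 0.995, 0.0], [0.995, 0.096, -0.001], [-0.001, 0.0, -1.0]]
force: [-0.3, -0.5, -0.2]
opening: 0.651
grasp_force: 0.0
```

Run:
```python
from h import *
m=imaging.camera_model("wrist"); d=dict(m); d["T"]=np.load("pics/w5.npy"); g=ray(d,404,188,.147); print("grip",g)
im,m=snap("wrist","w6"); print(bot.read_state()["position"])
cv2.imwrite("pics/w6c.png",cv2.resize(im[0:250,150:500],None,fx=2.2,fy=2.2,interpolation=cv2.INTER_CUBIC)[:,:,::-1])
```

```text
grip [ 0.56254068 -0.09722007  0.147     ]
[0.49321598 0.03424653 0.24008098]
```

View pics/w6c.png

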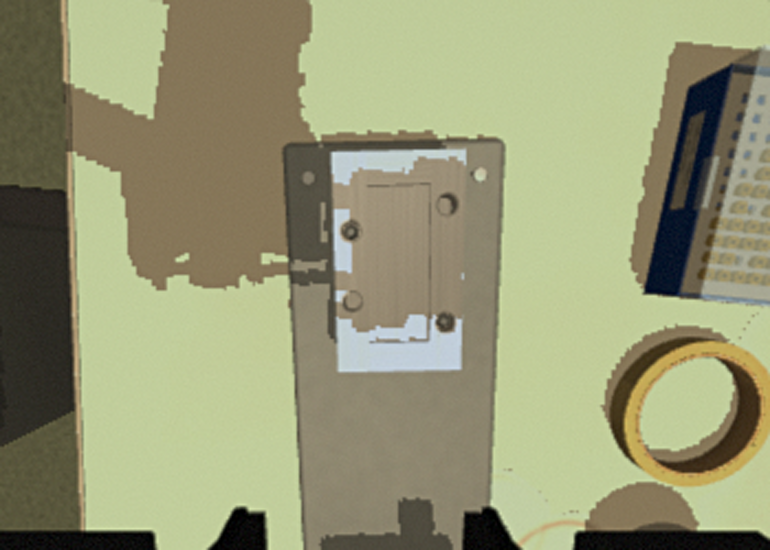

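Run:
```python
from h import *
m=dict(imaging.camera_model("wrist")); m["T"]=np.load("pics/w6.npy")
f=lambda u,v,z=.064: ray(m,u/2.2+150,v/2.2,z)[:2]
C=[f(*p) for p in [(330,150),(466,150),(463,371),(337,373)]]
H=[f(*p) for p in [(351,231),(352,301),(446,205),(445,322)]]
print(np.round(C,4).tolist(),np.mean(C,0)); print(np.round(H,4).tolist(),np.mean(H,0))
yw=lambda d: np.degrees(np.arctan2(-d[0],d[1]))
print("sides",np.linalg.norm(C[0]-C[1]),np.linalg.norm(C[3]-C[0]),"yaw",yw(C[0]-C[3]),yw(C[1]-C[2]),yw(H[0]-H[1]),yw(H[2]-H[3]))
b=[f(*p,.014) for p in [(287,147),(303,540),(502,142),(490,510)]]; print("base yaw",yw(b[0]-b[1]),yw(b[2]-b[3]),np.round(b,4).tolist())
```

```text
[[0.4639, 0.1646], [0.532, 0.1711], [0.5463, 0.0598], [0.4767, 0.0521]] [0.50471669 0.11189682]
[[0.4778, 0.1272], [0.4815, 0.0918], [0.5254, 0.1444], [0.5328, 0.0855]] [0.50438832 0.11219964]
sides 0.0684927535124538 0.11322184544298732 yaw 6.513447106709191 7.2762035458451395 5.96364897614629 7.0771255985452415
base yaw 5.968521899153888 7.024318550313059 [[0.4358, 0.1717], [0.4615, -0.0749], [0.559, 0.1861], [0.5869, -0.0406]]
```

Call:
drive_tool(deltas="87 3 30 -10 0.016; 87 5 70 -30 0.016; 87 7 105 -60 0.016; 87 7 121 -95 0.016; 87 7 121 -130 0.016; 87 7 121 -160 0.016; 87 7 121 -185 0.016; 87 7 121 -198 0.016; 87 7 121 -204 0.016; 87 7 121 -204 0.016; 87 7 121 -204 0.016")

```text
time_s: 9.5
position: [0.5007, 0.156, 0.0366]
tcp_rot: [[-0.111, 0.994, 0.002], [0.994, 0.111, 0.0], [-0.0, 0.002, -1.0]]
force: [-1.0, -0.4, -0.2]
opening: 0.996
grasp_force: 0.0
```

Call:
drive_tool(deltas="60 0 0 0 0; 60 0 0 0 0; 60 0 0 0 0; 60 0 0 0 0; 60 0 0 0 0; 60 0 0 0 0")

```text
time_s: 10.1
position: [0.4995, 0.1563, 0.0361]
tcp_rot: [[-0.112, 0.994, 0.0], [0.994, 0.112, 0.0], [0.0, 0.0, -1.0]]
force: [-0.8, 0.1, 5.7]
opening: 0.776
grasp_force: 30.0
```

Call:
drive_tool(deltas="67 0 0 0 0; 67 0 0 0 0; 67 0 0 0 0")

```text
time_s: 10.4
position: [0.4995, 0.1562, 0.0361]
tcp_rot: [[-0.112, 0.994, 0.0], [0.994, 0.112, 0.0], [0.0, 0.0, -1.0]]
force: [-1.5, 0.4, 5.8]
opening: 0.777
grasp_force: 29.9
```

Call:
drive_tool(deltas="60 0 0 0 0; 60 0 0 8 0; 60 0 0 16 0; 60 0 0 24 0; 60 0 0 32 0; 60 0 0 45 0; 60 0 0 60 0; 60 0 0 80 0; 60 0 0 100 0; 60 0 0 100 0; 60 0 0 100 0")

```text
time_s: 11.5
position: [0.4996, 0.1561, 0.1361]
tcp_rot: [[-0.112, 0.994, 0.001], [0.994, 0.112, 0.0], [0.0, 0.001, -1.0]]
force: [-0.5, -0.0, -3.0]
opening: 0.773
grasp_force: 30.0
```

Run:
```python
from h import *
im,m=snap("wrist","w7"); im2,_=snap("scene","s7"); im3,mt=snap("top","t7")
s=bot.read_state(); print(s["position"],s["force"],s["moment"],s["opening"],s["grasp_force"])
c=np.hstack([cv2.resize(im2[180:320,230:400],(400,330)),cv2.resize(im[0:330,120:520],(400,330))]); cv2.imwrite("pics/c7.png",c[:,:,::-1])
# stand from top
cv2.imwrite("pics/st7.png",cv2.resize(im3[210:275,160:230],None,fx=6,fy=6,interpolation=cv2.INTER_CUBIC)[:,:,::-1])
```

```text
[0.49863869 0.15603858 0.13463516] [ 0.69184582 -0.19151651 -3.4185144 ] [ 0.07934029 -0.09112768 -0.00373465] 0.7783331129787404 29.99391859397292
```

View pics/c7.png

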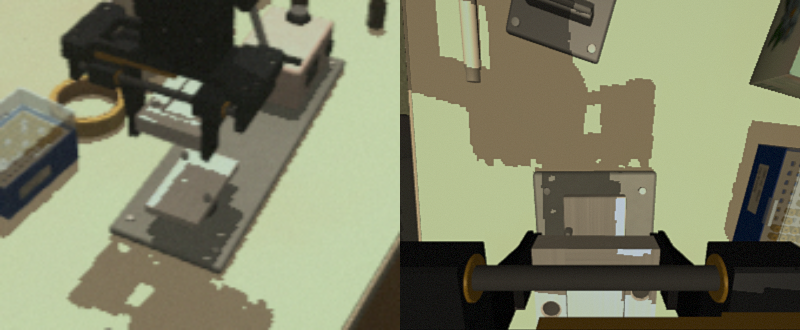

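Run:
```python
from h import *
m=dict(imaging.camera_model("wrist")); m["T"]=np.load("pics/w7.npy")
p=np.array([.4987,.156,.1536]); a=np.radians(6.4); X=np.array([np.cos(a),np.sin(a),0]); Y=np.array([-np.sin(a),np.cos(a),0]); Z=np.array([0,0,1.])
for t in (0,10,20,30,45):
    r=np.radians(t); Yp=np.cos(r)*Y+np.sin(r)*Z; Zp=-np.sin(r)*Y+np.cos(r)*Z
    q=lambda x,y,z:np.round(pix(m,p+X*x+Yp*(y-.044)+Zp*z)).tolist()
    print(t,q(.02525,.03,.009),q(-.02525,.018,.009),q(-.034,.056,.009),q(-.034,.056,-.009))
print(cv2.imread("pics/st7.png").shape)
```

```text
0 [358.0, 290.0] [269.0, 308.0] [249.0, 248.0] [256.0, 234.0]
10 [358.0, 289.0] [270.0, 305.0] [249.0, 252.0] [255.0, 234.0]
20 [357.0, 288.0] [272.0, 300.0] [248.0, 257.0] [254.0, 234.0]
30 [356.0, 286.0] [273.0, 295.0] [248.0, 262.0] [253.0, 235.0]
45 [355.0, 281.0] [274.0, 285.0] [248.0, 270.0] [252.0, 237.0]
(390, 420, 3)
```

View pics/st7.png

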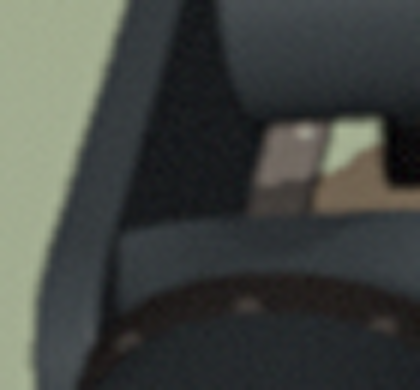

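Call:
drive_tool(deltas="60 0 0 20 0; 60 0 0 45 0; 60 0 0 75 0; 60 0 0 105 0; 60 0 0 130 0; 60 0 0 150 0; 60 0 0 150 0; 60 0 0 150 0")

```text
time_s: 12.45
position: [0.4989, 0.1561, 0.2843]
tcp_rot: [[-0.112, 0.994, -0.002], [0.994, 0.112, -0.0], [0.0, -0.002, -1.0]]
force: [-0.5, 0.5, -2.3]
opening: 0.78
grasp_force: 30.0
```

Run:
```python
from h import *
im,m=snap("wrist","w8"); snap("scene","s8"); snap("top","t8")
print(bot.read_state()["position"])
g=im.astype(int)
for u in (270,300,340): print(u,[(v,*g[v,u]) for v in range(222,330,4)])
hs=cv2.cvtColor(im,cv2.COLOR_RGB2HSV)
print("grid"); 
for v in range(10,150,14): print(v,[tuple(int(a) for a in im[v,u]) for u in range(180,380,20)])
cv2.imwrite("pics/w8c.png",cv2.resize(im[0:340,150:450],None,fx=1.75,fy=1.75,interpolation=cv2.INTER_CUBIC)[:,:,::-1])
```

```text
[0.49836605 0.15601276 0.28355409]
270 [(222, np.int64(194), np.int64(204), np.int64(152)), (226, np.int64(194), np.int64(204), np.int64(152)), (230, np.int64(189), np.int64(200), np.int64(148)), (234, np.int64(199), np.int64(211), np.int64(157)), (238, np.int64(76), np.int64(69), np.int64(58)), (242, np.int64(76), np.int64(69), np.int64(56)), (246, np.int64(73), np.int64(68), np.int64(55)), (250, np.int64(143), np.int64(130), np.int64(108)), (254, np.int64(140), np.int64(127), np.int64(104)), (258, np.int64(140), np.int64(127), np.int64(105)), (262, np.int64(142), np.int64(129), np.int64(107)), (266, np.int64(24), np.int64(24), np.int64(22)), (270, np.int64(39), np.int64(34), np.int64(30)), (274, np.int64(44), np.int64(42), np.int64(34)), (278, np.int64(48), np.int64(44), np.int64(35)), (282, np.int64(50), np.int64(47), np.int64(40)), (286, np.int64(50), np.int64(46), np.int64(38)), (290, np.int64(67), np.int64(61), np.int64(52)), (294, np.int64(187), np.int64(198), np.int64(183)), (298, np.int64(191), np.int64(203), np.int64(188)), (302, np.int64(73), np.int64(66), np.int64(54)), (
[... 3964 characters left out ...]
132, 115, 86), (191, 204, 154)]
94 [(85, 85, 58), (193, 205, 155), (135, 118, 88), (92, 84, 66), (134, 118, 87), (133, 117, 87), (196, 208, 159), (137, 122, 90), (134, 116, 88), (192, 205, 155)]
108 [(89, 85, 58), (193, 206, 154), (134, 118, 88), (136, 120, 89), (134, 117, 86), (135, 120, 89), (134, 119, 88), (134, 119, 89), (152, 145, 109), (194, 206, 157)]
122 [(44, 37, 31), (192, 204, 154), (193, 204, 155), (193, 206, 156), (195, 208, 157), (137, 120, 90), (136, 120, 90), (194, 205, 156), (194, 207, 156), (193, 206, 156)]
136 [(40, 39, 31), (193, 207, 156), (193, 205, 155), (193, 206, 156), (192, 205, 154), (134, 120, 90), (133, 117, 88), (194, 206, 156), (193, 207, 155), (192, 206, 154)]
```

View pics/w8c.png

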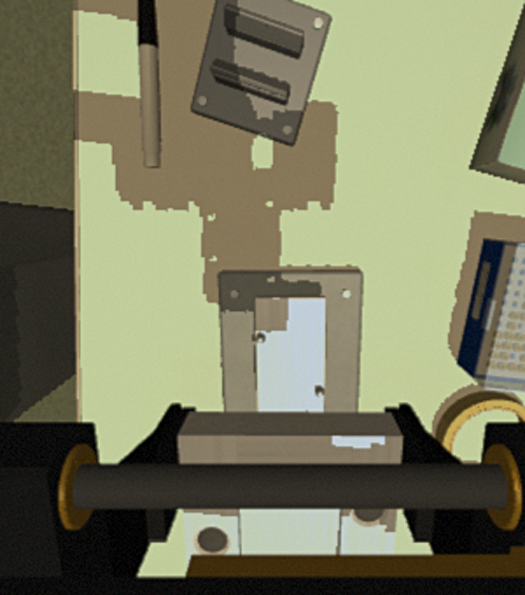

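Call:
drive_tool(deltas="60 0 0 -30 0; 60 0 0 -65 0; 60 0 0 -100 0; 60 0 0 -135 0; 60 0 0 -165 0; 60 0 0 -190 0; 60 0 0 -210 0; 60 0 0 -222 0; 60 0 0 -232 0; 60 0 0 -241 0; 60 0 0 -247 0; 60 0 0 -250 0")

```text
time_s: 13.8
position: [0.4997, 0.1562, 0.036]
tcp_rot: [[-0.112, 0.994, 0.0], [0.994, 0.112, -0.0], [-0.0, 0.0, -1.0]]
force: [-3.8, -0.9, 26.3]
opening: 0.783
grasp_force: 30.0
```

Run:
```python
from h import *
s=bot.read_state(); print(s["position"],s["force"])
m=dict(imaging.camera_model("wrist")); m["T"]=np.load("pics/w8.npy")
f=lambda u,v,z=.010: ray(m,u/1.75+150,v/1.75,z)[:2]
L,B,R=f(192,105),f(294,145),f(330,10); S=[f(202,101),f(289,131),f(319,22)]
print(L,B,R,"ctr",(L+R)/2,(S[0]+S[2])/2,np.linalg.norm(B-L),np.linalg.norm(R-B))
yw=lambda d: np.degrees(np.arctan2(d[1],d[0])); print(yw(B-L),yw(S[1]-S[0]),yw(R-B)-90,yw(S[2]-S[1])-90)
w=[f(*p,.042) for p in [(228,10),(303,45),(215,65),(288,98)]]; print(np.round(w,4).tolist())
```

```text
[0.49970442 0.15616901 0.03595396] [-3.78063827 -0.85356831 26.32052701]
[0.40243708 0.30551316] [0.48823424 0.28472953] [0.50497603 0.38393865] ctr [0.45370656 0.34472591] [0.45394234 0.34217302] 0.08827860287308414 0.10061181634385045
-13.617101966370605 -11.26592707539626 -9.578563675036932 -10.33668439106458
[[0.4312, 0.3648], [0.4873, 0.3488], [0.4243, 0.3288], [0.4803, 0.3128]]
```

Call:
drive_tool(deltas="87 0 0 0 0; 87 0 0 0 0; 87 0 0 0 0; 87 0 4 10 0; 87 -2 14 21 0; 87 -2 14 21 0; 60 -2 14 21 0; 60 -2 14 21 0; 60 -2 14 21 0; 60 -2 14 21 0; 60 -2 14 21 0; 60 -2 14 21 0")

```text
time_s: 15.0
position: [0.4975, 0.1701, 0.0563]
tcp_rot: [[-0.112, 0.994, -0.0], [0.994, 0.112, -0.0], [0.0, -0.0, -1.0]]
force: [0.1, 1.1, -0.3]
opening: 0.771
grasp_force: 30.0
```

Call:
drive_tool(deltas="60 0 0 3 0; 60 0 0 6 0; 60 0 0 9 0; 60 0 0 12 0; 60 0 0 15 0; 60 0 0 15 0")

```text
time_s: 15.6
position: [0.4975, 0.1693, 0.0718]
tcp_rot: [[-0.112, 0.994, -0.0], [0.994, 0.112, -0.001], [-0.001, -0.0, -1.0]]
force: [2.0, -5.3, -3.6]
opening: 0.769
grasp_force: 30.0
```

Call:
drive_tool(deltas="60 0 0 4 0; 60 0 0 8 0; 60 0 0 14 0; 60 0 0 22 0; 60 0 0 32 0; 60 0 0 45 0; 60 0 0 60 0; 60 0 0 80 0; 60 0 0 100 0; 60 0 0 100 0; 60 0 0 100 0")

```text
time_s: 16.7
position: [0.4974, 0.1706, 0.172]
tcp_rot: [[-0.112, 0.994, 0.001], [0.994, 0.112, 0.001], [0.0, 0.001, -1.0]]
force: [0.4, -0.1, -2.5]
opening: 0.767
grasp_force: 30.0
```

Run:
```python
from h import *
im,m=snap("wrist","w9"); snap("scene","s9"); s=bot.read_state(); print(s["position"],s["force"],s["moment"])
g=im.astype(int)
for u in (300,340): print(u,[(v,*map(int,g[v,u])) for v in range(200,330,4)])
p=s["position"]+[0,0,.0]; a=np.radians(6.4); X=np.array([np.cos(a),np.sin(a),0]); Y=np.array([-np.sin(a),np.cos(a),0]); Z=np.array([0,0,1.])
for t in (0,15,30,50,70,90):
    r=np.radians(t); Yp=np.cos(r)*Y+np.sin(r)*Z; Zp=-np.sin(r)*Y+np.cos(r)*Z
    q=lambda y,z:np.round(pix(m,p+Yp*(y-.053)+Zp*(z-.0055))).tolist()   # ref: 3mm from A end, 3.5mm below top
    print(t,"Atop",q(.056,.009),"Abot",q(.056,-.009),"mid",q(0,.009))
```

```text
[0.49653835 0.17031489 0.17077215] [-0.08820783 -0.02216454 -3.87289054] [ 0.17320886 -0.08603749 -0.0060533 ]
300 [(200, 72, 66, 52), (204, 129, 118, 95), (208, 130, 115, 97), (212, 130, 118, 98), (216, 129, 118, 98), (220, 126, 116, 93), (224, 129, 119, 98), (228, 129, 117, 94), (232, 130, 118, 98), (236, 129, 118, 96), (240, 95, 87, 71), (244, 96, 87, 72), (248, 94, 86, 70), (252, 94, 86, 70), (256, 93, 85, 71), (260, 120, 111, 89), (264, 152, 161, 131), (268, 31, 32, 25), (272, 38, 36, 31), (276, 47, 43, 37), (280, 49, 47, 41), (284, 52, 46, 38), (288, 42, 40, 35), (292, 194, 206, 168), (296, 188, 198, 162), (300, 188, 198, 163), (304, 187, 197, 160), (308, 186, 196, 160), (312, 188, 196, 160), (316, 166, 171, 137), (320, 61, 42, 14), (324, 61, 44, 9), (328, 62, 42, 6)]
340 [(200, 76, 67, 53), (204, 188, 202, 215), (208, 189, 202, 214), (212, 188, 202, 210), (216, 188, 203, 210), (220, 190, 203, 210), (224, 190, 203, 208), (228, 189, 202, 206), (232, 189, 199, 204), (236, 193, 203, 205), (240, 93, 84, 68), (244, 97, 88, 73), (248, 95, 87, 70), (252, 98, 90, 74), (256, 95, 88, 72), (260, 119, 109, 90), (264, 150, 157, 129), (268, 32, 32, 26), (272, 38, 37, 30), (276, 46, 43, 37), (280, 50, 47, 40), (284, 50, 45, 37), (288, 46, 42, 38), (292, 190, 205, 168), (296, 190, 203, 166), (300, 189, 202, 167), (304, 191, 203, 166), (308, 187, 200, 163), (312, 186, 199, 164), (316, 166, 173, 140), (320, 61, 43, 5), (324, 59, 42, 5), (328, 62, 43, 7)]
0 Atop [313.0, 244.0] Abot [314.0, 233.0] mid [314.0, 319.0]
15 Atop [313.0, 246.0] Abot [313.0, 228.0] mid [314.0, 305.0]
30 Atop [313.0, 248.0] Abot [313.0, 225.0] mid [314.0, 289.0]
50 Atop [313.0, 250.0] Abot [313.0, 223.0] mid [314.0, 267.0]
70 Atop [313.0, 252.0] Abot [313.0, 223.0] mid [314.0, 244.0]
90 Atop [313.0, 253.0] Abot [313.0, 226.0] mid [314.0, 222.0]
```

Run:
```python
from h import *
a=cv2.imread("pics/s9.png")[150:320,220:410]; b=cv2.imread("pics/w9.png")[150:330,200:430]
cv2.imwrite("pics/c9.png",np.hstack([cv2.resize(a,(400,400),interpolation=cv2.INTER_CUBIC),cv2.resize(b,(400,400),interpolation=cv2.INTER_CUBIC)]))
```

```text
(no output)
```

View pics/c9.png

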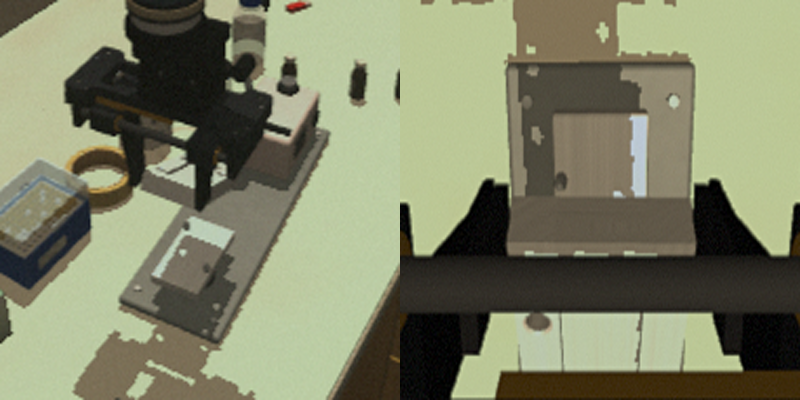

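Call:
drive_tool(deltas="60 3 -25 0 0; 60 6 -55 0 0; 60 9 -85 0 0; 60 12 -110 0 0; 60 14 -128 0 0; 60 14 -128 -20 0; 60 14 -128 -45 0; 60 14 -128 -70 0; 60 14 -128 -85 0; 60 14 -128 -85 0")

```text
time_s: 17.8
position: [0.5089, 0.0424, 0.0835]
tcp_rot: [[-0.111, 0.994, -0.008], [0.994, 0.111, 0.001], [0.002, -0.007, -1.0]]
force: [-0.9, -0.5, -2.3]
opening: 0.771
grasp_force: 30.0
```

Call:
drive_tool(deltas="60 1 -10 0 0; 60 2 -20 0 0; 60 3 -24 0 0; 60 3 -28 9 0; 60 4 -33 17 0; 60 4 -38 25 0; 60 4 -38 25 0")

```text
time_s: 18.5
position: [0.5167, 0.0033, 0.1132]
tcp_rot: [[-0.111, 0.994, 0.003], [0.994, 0.111, -0.001], [-0.001, 0.003, -1.0]]
force: [0.5, 1.2, -2.0]
opening: 0.773
grasp_force: 30.0
```

Call:
drive_tool(deltas="60 1 -7 8 0; 60 1 -13 14 0; 60 2 -20 20 0; 60 3 -28 25 0; 60 3 -28 25 0")

```text
time_s: 19.0
position: [0.5191, -0.025, 0.1373]
tcp_rot: [[-0.11, 0.994, 0.001], [0.994, 0.11, -0.0], [-0.0, 0.001, -1.0]]
force: [0.1, 1.7, -2.8]
opening: 0.768
grasp_force: 30.0
```

```bash
cat >> h.py <<'E'
def tilt_table(m,p,ts,ya=.003,zt=.0035,yaw=6.4):
    a=np.radians(yaw); Y=np.array([-np.sin(a),np.cos(a),0]); Z=np.array([0,0,1.])
    for t in ts:
        r=np.radians(t); Yp=np.cos(r)*Y+np.sin(r)*Z; Zp=-np.sin(r)*Y+np.cos(r)*Z
        q=lambda y,z:round(pix(m,p+Yp*(y-.056+ya)+Zp*(z-.009+zt))[1])
        print(t,"Atop",q(.056,.009),"Abot",q(.056,-.009),"Bbot",q(-.056,-.009),"Btop",q(-.056,.009))
def prof(im,u,v0,v1,s=3): print(u,[(v,*map(int,im[v,u])) for v in range(v0,v1,s)])
E
python3 - <<'E'
from h import *
im,m=snap("wrist","w10"); s=bot.read_state(); print(s["position"],s["force"],s["moment"])
prof(im,300,170,320); prof(im,330,170,320,6); tilt_table(m,s["position"],(20,30,40,50,60,70,80,90))
E
```

```text
[ 0.51900877 -0.02447816  0.13694902] [-0.32551678  1.95902163 -2.27806592] [ 0.34413211 -0.17485211  0.02708666]
300 [(170, 72, 69, 59), (173, 72, 69, 58), (176, 72, 71, 58), (179, 74, 70, 59), (182, 74, 70, 57), (185, 75, 71, 56), (188, 72, 68, 57), (191, 73, 70, 57), (194, 72, 69, 59), (197, 75, 72, 60), (200, 72, 69, 56), (203, 72, 71, 59), (206, 73, 67, 56), (209, 74, 70, 60), (212, 73, 69, 58), (215, 72, 69, 56), (218, 70, 69, 54), (221, 72, 67, 54), (224, 73, 70, 57), (227, 71, 69, 55), (230, 68, 65, 55), (233, 73, 68, 56), (236, 133, 122, 100), (239, 181, 186, 154), (242, 178, 187, 155), (245, 183, 186, 154), (248, 137, 124, 106), (251, 137, 127, 106), (254, 139, 128, 105), (257, 140, 127, 107), (260, 140, 127, 106), (263, 89, 77, 65), (266, 20, 20, 15), (269, 33, 32, 28), (272, 42, 38, 34), (275, 43, 40, 34), (278, 44, 40, 36), (281, 46, 41, 38), (284, 48, 46, 39), (287, 42, 41, 36), (290, 33, 31, 29), (293, 34, 33, 27), (296, 26, 21, 20), (299, 140, 146, 118), (302, 182, 194, 159), (305, 182, 193, 160), (308, 181, 192, 158), (311, 179, 192, 157), (314, 181, 193, 157), (317, 83, 78, 56)]
330 [(170, 76, 71, 58), (176, 71, 68, 56), (182, 73, 70, 58), (188, 71, 68, 58), (194, 74, 70, 57), (200, 72, 68, 56), (206, 70, 66, 55), (212, 70, 67, 56), (218, 72, 68, 57), (224, 68, 65, 54), (230, 73, 69, 58), (236, 134, 123, 102), (242, 177, 187, 156), (248, 135, 123, 104), (254, 140, 129, 108), (260, 139, 129, 108), (266, 23, 23, 20), (272, 39, 37, 32), (278, 49, 45, 42), (284, 49, 44, 39), (290, 30, 27, 22), (296, 52, 46, 38), (302, 62, 59, 49), (308, 65, 61, 49), (314, 124, 128, 106)]
20 Atop 246 Abot 227 Bbot 319 Btop 339
30 Atop 247 Abot 225 Bbot 298 Btop 318
40 Atop 248 Abot 223 Bbot 278 Btop 297
50 Atop 250 Abot 222 Bbot 259 Btop 277
60 Atop 251 Abot 222 Bbot 240 Btop 258
70 Atop 251 Abot 223 Bbot 221 Btop 239
80 Atop 252 Abot 224 Bbot 203 Btop 220
90 Atop 252 Abot 226 Bbot 185 Btop 202
```

Call:
drive_tool(deltas="60 1 -8 5 0; 60 2 -17 9 0; 60 3 -26 12 0; 60 4 -35 14 0; 60 4 -38 14 0; 60 4 -38 14 0")

```text
time_s: 19.65
position: [0.523, -0.0625, 0.1507]
tcp_rot: [[-0.111, 0.994, 0.001], [0.994, 0.111, -0.0], [-0.0, 0.001, -1.0]]
force: [-0.3, 1.4, -2.2]
opening: 0.772
grasp_force: 30.0
```

Run:
```python
from h import *
im,m=snap("wrist","w11"); s=bot.read_state(); print(s["position"],s["force"],s["moment"])
prof(im,300,150,320); tilt_table(m,s["position"],(60,70,80,90))
snap("scene","s11")
```

```text
[ 0.52292426 -0.0621843   0.15063463] [-0.06887835  1.61120556 -0.79620382] [ 0.54185524 -0.12472092  0.09582495]
300 [(150, 75, 70, 59), (153, 78, 75, 62), (156, 75, 74, 59), (159, 74, 69, 58), (162, 76, 72, 59), (165, 73, 69, 58), (168, 72, 70, 57), (171, 76, 71, 60), (174, 71, 70, 57), (177, 74, 69, 58), (180, 73, 69, 55), (183, 75, 71, 57), (186, 69, 68, 53), (189, 71, 63, 53), (192, 74, 70, 59), (195, 75, 71, 59), (198, 73, 67, 55), (201, 105, 95, 78), (204, 147, 135, 110), (207, 140, 129, 105), (210, 139, 128, 104), (213, 143, 130, 107), (216, 136, 124, 102), (219, 87, 80, 61), (222, 140, 128, 106), (225, 137, 125, 102), (228, 132, 119, 100), (231, 140, 127, 104), (234, 97, 89, 72), (237, 133, 120, 98), (240, 188, 201, 203), (243, 185, 198, 201), (246, 184, 196, 197), (249, 143, 137, 123), (252, 134, 123, 100), (255, 133, 123, 100), (258, 132, 121, 100), (261, 134, 122, 100), (264, 159, 169, 144), (267, 29, 27, 24), (270, 35, 32, 28), (273, 41, 42, 33), (276, 45, 43, 37), (279, 46, 43, 36), (282, 49, 49, 39), (285, 48, 46, 39), (288, 43, 39, 32), (291, 182, 194, 158), (294, 186, 194, 159), (297, 188, 197, 159), (300, 183, 195, 158), (303, 187, 196, 162), (306, 185, 196, 159), (309, 185, 193, 155), (312, 185, 194, 157), (315, 191, 197, 160), (318, 56, 39, 12)]
60 Atop 251 Abot 222 Bbot 240 Btop 258
70 Atop 252 Abot 223 Bbot 222 Btop 239
80 Atop 252 Abot 224 Bbot 203 Btop 221
90 Atop 253 Abot 226 Bbot 185 Btop 202
```

Call:
drive_tool(deltas="60 -1 12 5 0; 60 -3 30 25 0; 60 -6 55 45 0; 60 -9 85 54 0; 60 -12 115 54 0; 60 -15 145 54 0; 60 -18 175 54 0; 60 -21 205 54 0; 60 -24 230 54 0; 60 -27 250 54 0; 60 -28 258 54 0; 60 -28 258 54 0")

```text
time_s: 20.95
position: [0.4941, 0.1973, 0.2047]
tcp_rot: [[-0.115, 0.993, 0.0], [0.993, 0.115, -0.001], [-0.001, 0.0, -1.0]]
force: [0.1, -0.6, -2.4]
opening: 0.773
grasp_force: 30.0
```

Run:
```python
from h import *
im,m=snap("wrist","w12"); s=bot.read_state(); print(s["position"],s["force"],s["moment"])
prof(im,300,150,320); tilt_table(m,s["position"],(70,80,90),yaw=6.4)
```

```text
[0.49435131 0.19630996 0.20463036] [ 0.51475396 -0.04087921 -2.3074749 ] [-0.03234962 -0.07712328 -0.07372912]
300 [(150, 132, 118, 88), (153, 134, 119, 89), (156, 132, 117, 87), (159, 133, 118, 89), (162, 132, 118, 87), (165, 134, 118, 89), (168, 131, 116, 84), (171, 133, 118, 87), (174, 133, 120, 91), (177, 192, 206, 156), (180, 191, 204, 154), (183, 190, 203, 154), (186, 190, 203, 153), (189, 133, 119, 90), (192, 110, 97, 74), (195, 112, 108, 88), (198, 149, 142, 117), (201, 75, 71, 59), (204, 77, 73, 61), (207, 151, 136, 112), (210, 158, 145, 120), (213, 129, 117, 97), (216, 154, 141, 117), (219, 155, 141, 117), (222, 138, 128, 104), (225, 151, 138, 112), (228, 151, 137, 113), (231, 146, 133, 108), (234, 124, 113, 94), (237, 147, 135, 111), (240, 185, 196, 197), (243, 191, 204, 202), (246, 164, 164, 154), (249, 145, 134, 114), (252, 143, 131, 109), (255, 142, 130, 108), (258, 142, 128, 105), (261, 143, 130, 110), (264, 164, 173, 161), (267, 27, 24, 18), (270, 37, 33, 28), (273, 42, 38, 32), (276, 47, 46, 38), (279, 51, 49, 41), (282, 50, 47, 41), (285, 51, 48, 39), (288, 47, 46, 39), (291, 137, 130, 107), (294, 141, 133, 109), (297, 137, 132, 109), (300, 138, 131, 108), (303, 139, 133, 111), (306, 137, 129, 107), (309, 139, 132, 109), (312, 139, 133, 109), (315, 144, 138, 115), (318, 60, 40, 8)]
70 Atop 254 Abot 225 Bbot 223 Btop 240
80 Atop 254 Abot 226 Bbot 204 Btop 222
90 Atop 255 Abot 228 Bbot 186 Btop 204
```

Call:
drive_tool(deltas="60 0 0 -25 0; 60 0 0 -50 0; 60 0 0 -68 0; 60 0 0 -72 0; 60 1 -10 -72 0; 60 2 -20 -72 0; 60 3 -29 -72 0; 60 4 -36 -72 0; 60 5 -44 -73 0; 60 6 -52 -74 0; 60 7 -60 -76 0; 60 7 -60 -76 0")

```text
time_s: 22.2
position: [0.5023, 0.135, 0.1285]
tcp_rot: [[-0.111, 0.994, 0.001], [0.994, 0.111, -0.0], [-0.0, 0.001, -1.0]]
force: [-0.2, 1.7, 0.1]
opening: 0.767
grasp_force: 30.0
```

Call:
drive_tool(deltas="60 1 -7 -3 0; 60 1 -14 -6 0; 60 2 -20 -10 0; 60 3 -27 -15 0; 60 4 -33 -20 0; 60 4 -39 -25 0; 60 4 -39 -25 0")

```text
time_s: 22.9
position: [0.5056, 0.0963, 0.1028]
tcp_rot: [[-0.111, 0.994, -0.001], [0.994, 0.111, -0.0], [-0.0, -0.001, -1.0]]
force: [1.0, 0.4, -0.5]
opening: 0.759
grasp_force: 30.0
```

Run:
```python
from h import *
im,m=snap("wrist","w13"); snap("scene","s13"); s=bot.read_state(); print(s["position"],s["force"],s["moment"])
prof(im,300,60,320); tilt_table(m,s["position"],(90,110,120,130,140,150))
```

```text
[0.50562141 0.09688585 0.10335212] [1.24002961 0.47456373 0.35267717] [ 0.19277571 -0.35519768 -0.07347289]
300 [(60, 182, 193, 147), (63, 181, 193, 146), (66, 182, 195, 147), (69, 184, 197, 147), (72, 184, 198, 150), (75, 123, 108, 81), (78, 124, 110, 80), (81, 129, 112, 83), (84, 128, 113, 84), (87, 129, 114, 86), (90, 119, 108, 90), (93, 94, 87, 69), (96, 89, 83, 66), (99, 88, 79, 67), (102, 110, 100, 82), (105, 121, 112, 91), (108, 121, 110, 89), (111, 124, 113, 93), (114, 120, 111, 89), (117, 121, 109, 88), (120, 122, 111, 92), (123, 122, 110, 91), (126, 121, 110, 90), (129, 120, 110, 91), (132, 121, 110, 90), (135, 119, 109, 89), (138, 90, 81, 65), (141, 88, 83, 67), (144, 115, 106, 86), (147, 121, 110, 90), (150, 120, 111, 91), (153, 122, 113, 93), (156, 119, 110, 91), (159, 119, 108, 90), (162, 119, 109, 89), (165, 120, 108, 89), (168, 120, 109, 90), (171, 120, 108, 89), (174, 122, 110, 90), (177, 121, 108, 91), (180, 120, 109, 90), (183, 121, 111, 92), (186, 93, 84, 71), (189, 87, 79, 64), (192, 121, 113, 92), (195, 119, 108, 88), (198, 118, 108, 89), (201, 120, 109, 90), (2
[... 349 characters left out ...]
96, 188), (255, 138, 132, 108), (258, 131, 125, 101), (261, 130, 124, 102), (264, 111, 106, 88), (267, 29, 28, 24), (270, 34, 33, 28), (273, 41, 37, 33), (276, 45, 42, 34), (279, 48, 45, 39), (282, 47, 45, 35), (285, 45, 44, 36), (288, 42, 41, 36), (291, 127, 122, 101), (294, 135, 127, 106), (297, 131, 123, 103), (300, 133, 126, 104), (303, 136, 128, 105), (306, 131, 125, 104), (309, 131, 123, 102), (312, 132, 125, 104), (315, 134, 128, 106), (318, 54, 36, 0)]
90 Atop 253 Abot 226 Bbot 185 Btop 202
110 Atop 253 Abot 232 Bbot 149 Btop 166
120 Atop 253 Abot 236 Bbot 131 Btop 149
130 Atop 252 Abot 240 Bbot 114 Btop 131
140 Atop 252 Abot 245 Bbot 97 Btop 114
150 Atop 251 Abot 249 Bbot 81 Btop 97
```

Call:
drive_tool(deltas="60 0 0 12 0; 60 0 0 30 0; 60 1 -11 30 0; 60 1 -11 18 0; 60 1 -11 9 0; 60 2 -17 1 0; 60 3 -22 -6 0; 60 3 -26 -14 0; 60 4 -30 -22 0; 60 4 -32 -30 0; 60 4 -35 -37 0; 60 4 -35 -37 0")

```text
time_s: 24.2
position: [0.5096, 0.0619, 0.0662]
tcp_rot: [[-0.111, 0.994, -0.0], [0.994, 0.111, 0.0], [0.0, -0.0, -1.0]]
force: [-1.0, -0.7, 4.9]
opening: 0.76
grasp_force: 30.0
```

Run:
```python
from h import *
im,m=snap("wrist","w14"); snap("scene","s14"); s=bot.read_state(); print(s["position"],s["force"],s["moment"])
prof(im,300,20,264); print([tuple(map(int,im[100,u])) for u in range(220,400,6)])
```

```text
[0.50964314 0.06197724 0.06657338] [-0.67885847 -0.27543941  5.59517285] [-0.04527611  0.11838916  0.06058467]
300 [(20, 121, 106, 79), (23, 121, 106, 80), (26, 120, 105, 78), (29, 135, 131, 98), (32, 122, 107, 80), (35, 121, 106, 80), (38, 144, 131, 110), (41, 144, 134, 109), (44, 73, 69, 56), (47, 53, 49, 41), (50, 150, 139, 116), (53, 147, 135, 112), (56, 149, 136, 114), (59, 145, 134, 112), (62, 149, 136, 113), (65, 149, 137, 115), (68, 146, 133, 111), (71, 146, 136, 112), (74, 147, 136, 113), (77, 145, 133, 111), (80, 147, 135, 112), (83, 149, 136, 114), (86, 148, 137, 115), (89, 149, 138, 113), (92, 147, 136, 112), (95, 147, 135, 112), (98, 148, 135, 113), (101, 147, 135, 113), (104, 146, 134, 111), (107, 145, 133, 109), (110, 146, 133, 111), (113, 144, 132, 110), (116, 140, 130, 107), (119, 141, 129, 106), (122, 144, 132, 111), (125, 140, 129, 107), (128, 139, 129, 105), (131, 139, 128, 104), (134, 138, 125, 103), (137, 137, 123, 101), (140, 138, 126, 103), (143, 138, 127, 105), (146, 137, 124, 102), (149, 138, 125, 105), (152, 136, 126, 102), (155, 135, 124, 100), (158, 132, 
[... 536 characters left out ...]
6, 67, 61, 50), (239, 78, 73, 59), (242, 122, 110, 91), (245, 124, 116, 95), (248, 122, 116, 95), (251, 122, 115, 94), (254, 122, 116, 96), (257, 128, 120, 100), (260, 126, 121, 97), (263, 130, 124, 103)]
[(121, 106, 80), (116, 102, 75), (74, 70, 58), (73, 71, 58), (68, 65, 53), (133, 121, 100), (144, 131, 108), (145, 134, 110), (142, 128, 107), (142, 129, 110), (109, 100, 84), (146, 133, 110), (142, 132, 110), (146, 133, 111), (145, 133, 110), (138, 127, 105), (175, 188, 191), (175, 187, 188), (175, 187, 186), (177, 187, 189), (141, 127, 106), (173, 186, 192), (175, 187, 188), (136, 125, 102), (132, 138, 134), (174, 186, 186), (170, 180, 170), (127, 120, 99), (126, 119, 97), (124, 117, 95)]
```

Run:
```python
from h import *
m=dict(imaging.camera_model("wrist")); m["T"]=np.load("pics/w14.npy")
c=np.array([.5045,.112]); a=np.radians(6.4); R=np.array([[np.cos(a),np.sin(a)],[-np.sin(a),np.cos(a)]])
loc=lambda p: np.round(R@(p[:2]-c)*1000,1)
A=ray(m,300,234,.085); B=ray(m,300,45.5,.0636); print("A",loc(A),"B",loc(B))
im=cv2.imread("pics/w14.png")[:,:,::-1]; g=im.astype(int).sum(2)
for v in (70,100,130,160,200):
    r=g[v]; d=np.abs(np.diff(r)); L=230+np.argmax(d[230:270]); z=.0636+(v-45)/190*.021
    print(v,"strong edges",[(u,int(d[u])) for u in range(225,420) if d[u]>60], loc(ray(m,L+.5,v,z)))
```

```text
A [ -8.7 -34. ] B [-8.1 64.5]
70 strong edges [(243, 76), (244, 66), (278, 195), (280, 158), (314, 129), (339, 130), (341, 152), (342, 163), (343, 209), (377, 99), (378, 82), (404, 75), (405, 167)] [-38.3  52.2]
100 strong edges [(226, 84), (246, 101), (280, 150), (281, 104), (282, 156), (312, 129), (337, 144), (341, 138), (342, 160), (343, 216), (355, 103), (360, 73), (361, 66), (363, 159), (364, 127), (376, 134), (402, 117), (403, 86)] [-36.9  37. ]
130 strong edges [(229, 129), (248, 67), (249, 96), (281, 108), (282, 64), (283, 125), (284, 89), (331, 159), (338, 169), (341, 124), (342, 178), (343, 198), (375, 235), (376, 105), (400, 112), (403, 148)] [-35.6  21.5]
160 strong edges [(232, 83), (251, 75), (252, 66), (283, 143), (285, 134), (341, 124), (342, 85), (343, 84), (374, 94), (397, 73), (398, 85), (401, 149)] [-45.2   5.8]
200 strong edges [(235, 101), (255, 96), (285, 107), (286, 63), (287, 98), (288, 82), (329, 124), (339, 192), (341, 65), (342, 187), (343, 155), (349, 205), (350, 123), (358, 65), (366, 117), (373, 91), (394, 171), (395, 141)] [-44.1 -15.6]
```

Run:
```python
from h import *
m=dict(imaging.camera_model("wrist")); m["T"]=np.load("pics/w14.npy")
c=np.array([.5045,.112]); a=np.radians(6.4); R=np.array([[np.cos(a),np.sin(a)],[-np.sin(a),np.cos(a)]])
loc=lambda p: np.round(R@(p[:2]-c)*1000,1)
for z in (.074,.078,.082):
    print(z,"A",loc(ray(m,300,234.5,z)),"B",loc(ray(m,300,45.5,z)),[ (loc(ray(m,l,v,z))[0],loc(ray(m,r,v,z))[0]) for l,r,v in [(244,378,70),(246.5,376.5,100),(249,375.5,130),(252,374.5,160),(255.5,373.5,200)]])
print("tcp",loc(bot.read_state()["position"]))
im=cv2.imread("pics/w14.png"); im2=cv2.imread("pics/s14.png")
cv2.imwrite("pics/c14.png",np.hstack([cv2.resize(im[20:270,190:440],(400,400),interpolation=cv2.INTER_CUBIC),cv2.resize(im2[180:310,230:360],(400,400),interpolation=cv2.INTER_CUBIC)]))
```

```text
0.074 A [ -9.3 -39. ] B [-7.6 62.1] [(np.float64(-36.2), np.float64(31.7)), (np.float64(-35.9), np.float64(31.8)), (np.float64(-35.7), np.float64(32.2)), (np.float64(-35.1), np.float64(32.6)), (np.float64(-34.6), np.float64(33.3))]
0.078 A [ -9.1 -37.3] B [-7.4 61.2] [(np.float64(-35.3), np.float64(30.9)), (np.float64(-35.0), np.float64(31.0)), (np.float64(-34.8), np.float64(31.4)), (np.float64(-34.2), np.float64(31.7)), (np.float64(-33.7), np.float64(32.5))]
0.082 A [ -8.9 -35.6] B [-7.2 60.2] [(np.float64(-34.3), np.float64(30.1)), (np.float64(-34.1), np.float64(30.2)), (np.float64(-33.8), np.float64(30.5)), (np.float64(-33.3), np.float64(30.9)), (np.float64(-32.8), np.float64(31.6))]
tcp [ -0.5 -50.3]
```

View pics/c14.png

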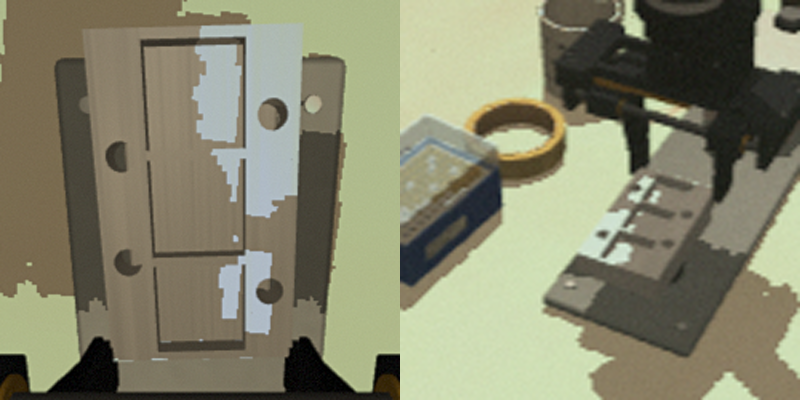

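Run:
```python
from h import *
m=dict(imaging.camera_model("wrist")); m["T"]=np.load("pics/w14.npy")
c=np.array([.5045,.112]); a=np.radians(6.4); R=np.array([[np.cos(a),np.sin(a)],[-np.sin(a),np.cos(a)]])
loc=lambda u,v,z: R@(ray(m,u/1.6+190,v/1.6+20,z)[:2]-c)*1000
for z in (.074,.078):
    H=[loc(u,v,z) for u,v in [(121,156),(128,262),(273,113),(270,290)]]
    print(z,np.round(H,1).tolist(),"ctr",np.mean(H,0),np.linalg.norm(H[0]-H[1]),np.linalg.norm(H[2]-H[3]))
    C=[loc(u,v,z) for u,v in [(83,30),(303,26),(298,358),(112,360)]]; print(np.round(C,1).tolist(),np.mean(C,0))
```

```text
0.074 [[-26.4, 28.0], [-25.8, -7.9], [23.3, 41.2], [24.9, -18.3]] ctr [-1.00071299 10.7174295 ] 35.91568039252425 59.54079994129626
[[-36.2, 65.1], [31.5, 66.1], [36.6, -45.1], [-33.6, -45.8]] [-0.45275657 10.08849213]
0.078 [[-25.7, 27.9], [-25.1, -7.0], [22.7, 40.8], [24.2, -17.2]] ctr [-0.97710866 11.12717287] 34.98301250471938 57.99462870041899
[[-35.3, 64.1], [30.6, 65.1], [35.6, -43.2], [-32.8, -43.9]] [-0.44338172 10.5145679 ]
```

Call:
drive_tool(deltas="60 0 -2 0 -0.004; 60 0 -4 0 -0.008; 60 1 -6 0 -0.012; 60 1 -8 0 -0.016; 60 1 -10 0 -0.02; 60 1 -11 0 -0.02; 60 1 -11 0 -0.02; 60 1 -11 -2 -0.02; 60 1 -11 -4 -0.02; 60 1 -11 -4 -0.02")

```text
time_s: 25.3
position: [0.5105, 0.0512, 0.0621]
tcp_rot: [[-0.092, 0.996, -0.001], [0.996, 0.092, 0.0], [0.0, -0.0, -1.0]]
force: [0.4, 3.7, -0.7]
opening: 0.757
grasp_force: 30.0
```

```bash
cat >> h.py <<'E'
c0=np.array([.5045,.112]); a0=np.radians(6.4); R0=np.array([[np.cos(a0),np.sin(a0)],[-np.sin(a0),np.cos(a0)]])
loc=lambda p: R0@(np.array(p)[:2]-c0)*1000
def wld(x,y): return c0+R0.T@np.array([x,y])/1000
def plate_edges(im,m,z):
    g=cv2.GaussianBlur(im,(3,3),0).astype(int).sum(2)
    for v in range(30,250,20):
        d=np.abs(g[v,2:]-g[v,:-2]); e=[u+1 for u in range(220,430) if d[u]>60 and d[u]==d[max(0,u-3):u+4].max()]
        print(v,[(round(loc(ray(m,u,v,z))[0],1)) for u in e],"Y",round(loc(ray(m,310,v,z))[1],1))
E
python3 - <<'E'
from h import *
im,m=snap("wrist","w15"); s=bot.read_state(); print(s["position"],s["force"],loc(s["position"]))
plate_edges(im,m,.072)
for u in (255,265,310,365): prof(im,u,20,262,3)
E
```

```text
[0.51044411 0.05121791 0.06227864] [-0.14219607  3.67033145 -1.49094732] [ -0.86825372 -61.06587648]
30 [np.float64(-6.4), np.float64(2.8), np.float64(6.1), np.float64(16.3)] Y 57.6
50 [np.float64(-33.2), np.float64(-16.0), np.float64(-1.8), np.float64(12.9), np.float64(15.4), np.float64(32.0), np.float64(46.3)] Y 49.0
70 [np.float64(-39.1), np.float64(-33.1), np.float64(-15.1), np.float64(-0.6), np.float64(15.4), np.float64(31.9), np.float64(34.9), np.float64(37.9), np.float64(45.9)] Y 40.0
90 [np.float64(-46.1), np.float64(-33.4), np.float64(-15.1), np.float64(-1.3), np.float64(15.5), np.float64(19.6), np.float64(21.6), np.float64(24.7), np.float64(28.2), np.float64(32.3), np.float64(46.0)] Y 30.6
110 [np.float64(-46.2), np.float64(-33.2), np.float64(-27.5), np.float64(-21.8), np.float64(-15.1), np.float64(15.6), np.float64(32.2), np.float64(47.7)] Y 21.0
130 [np.float64(-46.3), np.float64(-33.6), np.float64(-15.1), np.float64(8.2), np.float64(15.6), np.float64(32.5), np.float64(46.3), np.float64(48.4)] Y 10.9
150 [np.float64(-45.8), np.float64(-33.4), np.float64(-15.1), np.float64
[... 6853 characters left out ...]
8, 118, 96), (164, 130, 119, 99), (167, 128, 119, 97), (170, 127, 118, 96), (173, 129, 120, 100), (176, 128, 116, 96), (179, 124, 113, 93), (182, 126, 114, 95), (185, 125, 114, 94), (188, 126, 116, 95), (191, 126, 113, 95), (194, 127, 116, 95), (197, 88, 80, 67), (200, 65, 63, 51), (203, 76, 67, 55), (206, 121, 109, 92), (209, 122, 112, 91), (212, 124, 113, 92), (215, 122, 113, 92), (218, 124, 114, 92), (221, 125, 113, 95), (224, 124, 114, 95), (227, 120, 111, 90), (230, 121, 112, 91), (233, 122, 111, 91), (236, 121, 112, 90), (239, 121, 111, 91), (242, 120, 112, 91), (245, 126, 118, 99), (248, 127, 119, 98), (251, 123, 116, 96), (254, 123, 118, 97), (257, 127, 119, 98), (260, 126, 118, 98)]
```

Call:
drive_tool(deltas="87 0 0 0 0; 87 0 0 0 0; 87 0 0 0 0; 87 0 0 15 0.01; 87 0 0 40 0.02; 36 -2 20 45 0.02; 36 -4 40 45 0.02; 36 -6 61 45 0.02; 36 -6 61 45 0.02; 36 -6 61 45 0.02; 36 -6 61 45 0.02; 36 -6 61 45 0.02")

```text
time_s: 26.55
position: [0.5048, 0.1113, 0.1075]
tcp_rot: [[-0.111, 0.994, 0.0], [0.994, 0.111, -0.0], [-0.0, 0.0, -1.0]]
force: [-0.0, -1.2, 0.3]
opening: 0.463
grasp_force: 0.0
```

Call:
drive_tool(deltas="36 0 0 -15 0; 36 0 0 -30 0; 36 0 0 -36 0; 36 0 0 -39 0; 36 0 0 -41 0; 36 0 0 -42 0; 36 0 0 -43 0; 36 0 0 -43 0")

```text
time_s: 27.35
position: [0.5048, 0.1122, 0.0648]
tcp_rot: [[-0.112, 0.994, 0.001], [0.994, 0.112, 0.0], [-0.0, 0.001, -1.0]]
force: [-0.6, -0.1, -0.4]
opening: 0.415
grasp_force: 0.0
```

Call:
drive_tool(deltas="36 0 0 -1 0; 36 0 0 -2 0; 36 0 0 -3 0; 36 0 0 -4 0; 36 0 0 -4 0")

```text
time_s: 27.85
position: [0.5049, 0.1122, 0.0643]
tcp_rot: [[-0.112, 0.994, 0.002], [0.994, 0.112, -0.0], [-0.0, 0.002, -1.0]]
force: [-6.0, -0.7, 28.5]
opening: 0.414
grasp_force: 14.2
```

Run:
```python
from h import *
s=bot.read_state(); print(s["position"],s["force"],s["moment"])
```

```text
[0.50485161 0.11221418 0.06428608] [-5.97343765 -0.72840778 28.4857909 ] [-0.1876346   1.03476801 -0.00632979]
```

Call:
drive_tool(deltas="36 0 0 15 0; 36 0 0 40 0; 36 2 -15 70 0; 36 4 -35 105 0; 36 6 -55 140 0; 36 8 -75 165 0; 36 9 -78 180 0; 36 9 -78 180 0; 36 9 -78 180 0")

```text
time_s: 28.75
position: [0.5131, 0.0343, 0.2403]
tcp_rot: [[-0.112, 0.994, -0.0], [0.994, 0.112, 0.0], [0.0, -0.0, -1.0]]
force: [0.5, 0.3, -0.2]
opening: 0.417
grasp_force: 0.0
```

Run:
```python
from h import *
im,m=snap("wrist","w16")
hsv=cv2.cvtColor(im,cv2.COLOR_RGB2HSV)
# dark holes: predicted vs found
for x,y in [(25.25,-30),(25.25,30),(-25.25,18),(-25.25,-18)]:
    w=wld(x,y); u,v=pix(m,[*w,.064]); u0,v0=int(round(u)),int(round(v))
    p=cv2.cvtColor(im,cv2.COLOR_RGB2GRAY)[v0-9:v0+10,u0-9:u0+10].astype(float)
    k=p<(p.min()+np.median(p))/2; ys,xs=np.nonzero(k); q=loc(ray(m,u0-9+xs.mean(),v0-9+ys.mean(),.064)); print((x,y),np.round(q,1),k.sum(),int(p.min()),int(np.median(p)))
g=cv2.GaussianBlur(im,(3,3),0).astype(int).sum(2)
def edge(line,a,b): d=np.abs(np.diff(line[a:b])); return a+int(d.argmax())+.5,int(d.max())
for y in (50,40,-40,-50):
    r=[]
    for sx in (-34,34):
        u,v=pix(m,[*wld(sx,y),.064]); e,d=edge(g[int(round(v))],int(u)-6,int(u)+7); r+=[round(loc(ray(m,e,round(v),.064))[0],1),d]
    print("y",y,"x edges",r)
for x in (-25,0,25):
    r=[]
    for sy in (-56,56):
        u,v=pix(m,[*wld(x,sy),.064]); e,d=edge(g[:,int(round(u))],int(v)-6,int(v)+7); r+=[round(loc(ray(m,round(u),e,.064))[1],1),d]
    print("x",x,"y edges",r)
```

```text
(25.25, -30) [ 25.2 -30.1] 30 63 133
(25.25, 30) [31.5 29.3] 49 58 138
(-25.25, 18) [-29.   17.8] 65 47 139
(-25.25, -18) [-32.4 -20.4] 35 67 136
y 50 x edges [np.float64(-34.1), 71, np.float64(33.9), 113]
y 40 x edges [np.float64(-34.4), 73, np.float64(34.2), 73]
y -40 x edges [np.float64(-34.6), 83, np.float64(34.1), 93]
y -50 x edges [np.float64(-33.7), 83, np.float64(34.4), 91]
x -25 y edges [np.float64(-56.6), 96, np.float64(62.1), 83]
x 0 y edges [np.float64(-52.9), 157, np.float64(55.0), 138]
x 25 y edges [np.float64(-56.6), 97, np.float64(56.0), 152]
```

Call:
drive_tool(deltas="50 -1 -40 0 0; 50 -2 -85 0 0; 50 -3 -130 0 0; 50 -4 -175 0 0; 50 -5 -220 0 0; 50 -6 -265 0 0; 50 -8 -310 0 0; 50 -10 -355 0 0; 50 -12 -400 0 0; 50 -13 -435 0 0; 50 -13 -455 0 0; 50 -13 -455 0 0")

```text
time_s: 30.0
position: [0.4999, -0.4229, 0.238]
tcp_rot: [[-0.109, 0.994, -0.002], [0.994, 0.109, 0.001], [0.002, -0.002, -1.0]]
force: [0.4, 0.7, -0.1]
opening: 0.575
grasp_force: 0.0
```

Run:
```python
from h import *
im,m=snap("wrist","w17"); s=bot.read_state(); print(s["position"])
a=im.astype(int); hs=cv2.cvtColor(im,cv2.COLOR_RGB2HSV)
for p in [(.4268,-.377),(.486,-.340),(.584,-.296)]:
    u,v=pix(m,[*p,.058]); u0,v0=int(u),int(v); w=im[v0-16:v0+17,u0-16:u0+17]
    h=hs[v0-16:v0+17,u0-16:u0+17]; k=((h[...,1]<45)&(h[...,2]>110)).astype(np.uint8)
    n,l,st,ce=cv2.connectedComponentsWithStats(k); print(p,(round(u),round(v)))
    for i in range(1,n):
        if st[i,4]>15: print("   comp",st[i,2:],np.round(ray(m,u0-16+ce[i][0],v0-16+ce[i][1],.058),4))
g=ray(m,*pix(m,[.5625,-.097,.147]),.147)
# lever grip darkness centroid
u,v=map(int,pix(m,[.5625,-.097,.147])); print("lever px",u,v,im[max(v,0),u] if 0<=v<400 else None)
```

```text
[ 0.49997614 -0.42057562  0.23819613]
(0.4268, -0.377) (259, 141)
(0.486, -0.34) (311, 114)
(0.584, -0.296) (401, 84)
lever px 469 -276 None
```

Run:
```python
from h import *
m=dict(imaging.camera_model("wrist")); m["T"]=np.load("pics/w17.npy"); im=cv2.imread("pics/w17.png")[:,:,::-1]
for p in [(.4268,-.377),(.486,-.340),(.584,-.296)]:
    u0,v0=map(int,pix(m,[*p,.058]))
    g=im[v0-22:v0+23,u0-22:u0+23].astype(int)
    print(p); print("row",[tuple(map(int,g[22,i])) for i in range(4,42,3)]); print("col",[tuple(map(int,g[i,22])) for i in range(4,42,3)])
```

```text
(0.4268, -0.377)
row [(176, 187, 142), (174, 185, 141), (174, 185, 140), (162, 174, 132), (127, 112, 87), (131, 116, 89), (125, 112, 85), (117, 104, 80), (15, 10, 3), (23, 15, 6), (12, 8, 1), (125, 130, 100), (176, 187, 140)]
col [(122, 105, 80), (121, 107, 80), (125, 108, 83), (124, 108, 81), (19, 11, 0), (73, 64, 50), (125, 112, 85), (125, 110, 85), (121, 104, 80), (143, 139, 112), (94, 91, 67), (175, 187, 140), (174, 188, 141)]
(0.486, -0.34)
row [(118, 102, 75), (121, 105, 78), (122, 110, 84), (48, 35, 23), (155, 157, 121), (123, 107, 85), (128, 113, 87), (127, 112, 87), (125, 111, 84), (32, 25, 16), (124, 110, 82), (119, 104, 76), (120, 107, 78)]
col [(119, 106, 81), (121, 107, 80), (121, 107, 81), (103, 90, 66), (58, 50, 36), (127, 112, 88), (128, 113, 87), (125, 112, 85), (124, 109, 84), (65, 56, 43), (69, 58, 43), (120, 105, 79), (171, 180, 136)]
(0.584, -0.296)
row [(114, 101, 74), (56, 48, 38), (24, 13, 16), (23, 16, 6), (57, 49, 42), (178, 189, 153), (172, 185, 149), (174, 185, 150), (173, 184, 146), (169, 177, 139), (177, 187, 142), (173, 185, 140), (173, 185, 138)]
col [(173, 186, 140), (175, 188, 141), (175, 185, 141), (154, 164, 123), (167, 161, 127), (174, 187, 148), (172, 185, 149), (172, 184, 150), (177, 191, 157), (67, 58, 42), (48, 39, 27), (178, 189, 146), (173, 185, 138)]
```

Call:
drive_tool(deltas="50 -5 30 -20 0; 50 -10 60 -50 0; 50 -14 79 -90 0; 50 -14 79 -130 0; 50 -14 79 -165 0; 50 -14 79 -195 0; 50 -14 79 -212 0; 50 -14 79 -220 0; 50 -14 79 -220 0; 20 -14 79 -220 0; 20 -14 79 -220 0; 20 -14 79 -220 0")

```text
time_s: 31.25
position: [0.4872, -0.3423, 0.0218]
tcp_rot: [[-0.112, 0.994, 0.002], [0.994, 0.112, -0.002], [-0.002, 0.001, -1.0]]
force: [-0.1, 0.3, -0.1]
opening: 0.387
grasp_force: 0.0
```

Call:
drive_tool(deltas="20 0 0 0 0; 20 0 0 0 0; 20 0 0 10 0; 20 0 0 35 0; 20 0 0 75 0; 20 0 0 120 0; 20 0 0 160 0; 20 0 20 195 0; 20 0 50 200 0; 20 0 70 200 0")

```text
time_s: 32.25
position: [0.4868, -0.2708, 0.2228]
tcp_rot: [[-0.112, 0.994, 0.003], [0.994, 0.112, -0.002], [-0.002, 0.002, -1.0]]
force: [-0.3, -0.0, -1.3]
opening: 0.274
grasp_force: 30.0
```

Call:
drive_tool(deltas="20 1 42 0 0; 20 3 84 0 0; 20 4 126 0 0; 20 6 168 0 0; 20 7 210 0 0; 20 8 252 0 0; 20 10 294 0 0; 20 11 336 0 0; 20 12 378 0 0; 20 14 405 0 0; 20 14 418 0 0; 20 14 420 0 0")

```text
time_s: 33.45
position: [0.4997, 0.1492, 0.2198]
tcp_rot: [[-0.114, 0.993, -0.002], [0.993, 0.114, -0.0], [-0.0, -0.002, -1.0]]
force: [-0.0, -0.2, 0.3]
opening: 0.278
grasp_force: 30.0
```

Call:
drive_tool(deltas="20 0 0 -30 0; 20 0 0 -65 0; 20 0 0 -100 0; 20 0 0 -120 0; 20 0 0 -132 0; 20 0 0 -138 0; 20 0 0 -142 0; 20 0 0 -145 0; 20 0 0 -145 0")

```text
time_s: 34.35
position: [0.501, 0.1481, 0.076]
tcp_rot: [[-0.112, 0.994, 0.001], [0.994, 0.112, 0.0], [-0.0, 0.001, -1.0]]
force: [0.5, -0.6, -0.0]
opening: 0.281
grasp_force: 30.0
```

Call:
drive_tool(deltas="50 0 0 0 0; 50 0 0 0 0; 50 0 0 0 0; 50 0 0 10 0; 50 0 0 40 0; 50 0 0 80 0; 50 0 0 120 0; 50 0 -40 145 0; 50 0 -85 145 0; 50 0 -130 145 0; 50 0 -175 145 0; 50 0 -220 145 0")

```text
time_s: 35.55
position: [0.5003, -0.0734, 0.2217]
tcp_rot: [[-0.112, 0.994, 0.001], [0.994, 0.112, -0.0], [-0.001, 0.001, -1.0]]
force: [0.3, 0.6, 0.4]
opening: 0.575
grasp_force: 0.0
```

Run:
```python
from h import *
im,m=snap("wrist","w18"); s=bot.read_state(); print(s["position"])
for z,p in [(.112,wld(0,36.25))]:
    u0,v0=map(int,pix(m,[*p,z])); print(u0,v0)
    if 0<v0<400:
        g=cv2.cvtColor(im,cv2.COLOR_RGB2GRAY)[max(0,v0-24):v0+25,u0-24:u0+25]; print(g[::4,::4])
u,v=map(int,pix(m,[.5625,-.097,.147])); print("lever px",u,v); print(cv2.cvtColor(im,cv2.COLOR_RGB2GRAY)[v-24:v+25:6,u-30:u+31:6])
```

```text
[ 0.50173283 -0.08059162  0.22178445]
345 -68
lever px 378 241
[[ 66  50  49  49 169 136 201 200 196 201 200]
 [ 78  67  89 159   0   3   3 123 202 199 201]
 [203  83  68  14  17  24  20   7 200 198 200]
 [203 200  13  11  13  29  27  11 201 201 198]
 [203 196   7   7   7  27  28  22 199 155  97]
 [201 194   1   7   1  13  22  58 201  24  13]
 [201 192   9  10   6   8   3 112 200   0  22]
 [202 146   7  10  11   1  11  99 199  41  45]
 [ 76  77  25  26  25  19  17  23  77  28  45]]
```

Call:
drive_tool(deltas="42 -8 -35 0 0; 42 -18 -80 0 0; 42 -29 -125 0 0; 42 -40 -170 0 0; 42 -52 -215 0 0; 42 -64 -260 -10 0; 42 -72 -295 -35 0; 42 -75 -308 -75 0; 42 -75 -308 -115 0; 42 -75 -308 -150 0; 42 -75 -308 -180 0; 42 -75 -308 -194 0")

```text
time_s: 36.8
position: [0.4247, -0.3785, 0.0245]
tcp_rot: [[-0.112, 0.994, -0.002], [0.994, 0.112, 0.003], [0.004, -0.002, -1.0]]
force: [0.2, 0.5, 0.5]
opening: 0.485
grasp_force: 0.0
```

Call:
drive_tool(deltas="42 0 0 -6 0; 42 0 0 -6 0; 20 0 0 -6 0; 20 0 0 -6 0; 20 0 0 -6 0; 20 0 0 -6 0; 20 0 0 10 0; 20 0 0 40 0; 20 0 0 80 0; 20 0 0 120 0; 20 0 0 160 0; 20 0 0 194 0")

```text
time_s: 38.0
position: [0.4256, -0.3799, 0.223]
tcp_rot: [[-0.112, 0.994, 0.001], [0.994, 0.112, -0.001], [-0.002, 0.001, -1.0]]
force: [-0.2, -1.3, 0.0]
opening: 0.278
grasp_force: 30.0
```

Call:
drive_tool(deltas="20 7 42 0 0; 20 14 86 0 0; 20 21 130 0 0; 20 28 174 0 0; 20 36 218 0 0; 20 43 262 0 0; 20 50 306 0 0; 20 57 350 0 0; 20 64 394 0 0; 20 71 438 0 0; 20 77 475 0 0; 20 80 490 0 0")

```text
time_s: 39.2
position: [0.5053, 0.1132, 0.2208]
tcp_rot: [[-0.115, 0.993, 0.0], [0.993, 0.115, 0.001], [0.001, 0.001, -1.0]]
force: [-0.2, -0.2, 0.3]
opening: 0.282
grasp_force: 30.0
```

Call:
drive_tool(deltas="20 0 2 0 0; 20 0 2 -10 0; 20 0 2 -40 0; 20 0 2 -80 0; 20 0 2 -110 0; 20 0 2 -126 0; 20 0 2 -136 0; 20 0 2 -142 0; 20 0 2 -145 0; 20 0 2 -145 0")

```text
time_s: 40.2
position: [0.5061, 0.1116, 0.0762]
tcp_rot: [[-0.111, 0.994, 0.001], [0.994, 0.111, -0.0], [-0.0, 0.001, -1.0]]
force: [0.8, 0.7, -0.4]
opening: 0.278
grasp_force: 30.0
```

Call:
drive_tool(deltas="50 0 0 0 0; 50 0 0 0 0; 50 0 0 0 0; 50 0 0 10 0; 50 0 0 40 0; 50 0 0 80 0; 50 0 0 120 0; 50 5 -30 145 0.12; 50 14 -72 145 0.24; 50 23 -115 145 0.36; 50 32 -158 145 0.48; 50 40 -200 145 0.6")

```text
time_s: 41.4
position: [0.5458, -0.0895, 0.2217]
tcp_rot: [[-0.657, 0.754, 0.001], [0.754, 0.657, -0.0], [-0.001, 0.001, -1.0]]
force: [0.4, 0.5, -0.9]
opening: 0.576
grasp_force: 0.0
```

Call:
drive_tool(deltas="42 9 -42 0 0.1; 42 18 -85 0 0.2; 42 26 -128 0 0.3; 42 34 -170 0 0.4; 42 40 -200 0 0.5; 42 41 -208 0 0.51; 42 41 -208 -30 0.51; 42 41 -208 -70 0.51; 42 41 -208 -110 0.51; 42 41 -208 -110 0.51")

```text
time_s: 42.4
position: [0.5823, -0.2918, 0.1052]
tcp_rot: [[-0.94, 0.342, -0.011], [0.342, 0.94, 0.009], [0.013, 0.004, -1.0]]
force: [-1.7, 0.9, -0.4]
opening: 0.484
grasp_force: 0.0
```

Run:
```python
from h import *
im,m=snap("wrist","w19"); s=bot.read_state(); print(s["position"],s["tcp_rot"][:,0])
snap("top","t19"); g=cv2.cvtColor(im,cv2.COLOR_RGB2GRAY)
u,v=map(int,pix(m,[.5865,-.2965,.058])); print(u,v); print(g[max(0,v-40):v+41:5,u-40:u+41:5])
```

```text
[ 0.58452749 -0.29334065  0.10844627] [-0.93975708  0.34176832  0.00714444]
311 227
[[104 100 170 171 173 172 108 103 103 104 105 105 102 172 171 171 170]
 [153 174 171 170 169 171 172 164 102 104 105 100 103 170 171 171 171]
 [173 171 170 171 172 170 172 108  29  41  88 104 100 172 170 171 171]
 [172 172 171 168 171 169 162  14  27  63  49 105 101 171 170 170 169]
 [171 170 171 172 171 170  33  13  12  17  12  87 171 171 169 170 170]
 [170 170 171 170 172 172   6  14   9  14  11  92 171 170 171 170 170]
 [170 171 168 170 170 172  22  52  79  78  35  51 170 171 169 171 168]
 [171 170 170 172 171 171  21 111 109 110 153  91 170 169 169 170 172]
 [171 171 171 170 174 171 166 104 108 167 173 172 169 170 169 171 169]
 [  0 114 116 170 171 170 172 171 172 172 137 172 170 171 169 170 111]
 [  0  12  31 170 172 172 169 171 170 171 171 171 172 171 170 172   3]
 [ 13   8  14 170 169 169 172 169 172 170 170 170 171 171 170 172  11]
 [ 15   0  19 170 169 171 169 169 167 172 169 171 170 170 169 173   3]
 [  0   2   6 171 171 170 173 169 170 169 171 172 170 172 174 173   9]
 [  8   9   8 169 172 170 172 171 168 116 119 101 104 104 103 138   7]
 [  1   4  17 172 174 172 171 174 102 105 105 105 104 107 105 107  13]
 [ 26  25  26  22  17  26  23  26  23  26  24  20  21  25  25  25  26]]
```

Call:
drive_tool(deltas="42 1 -1 -35 0; 42 1 -1 -70 0; 42 1 -1 -84 0; 42 1 -1 -90 0; 42 1 -1 -90 0; 20 1 -1 -90 0; 20 1 -1 -90 0; 20 1 -1 -90 0; 20 1 -1 -90 0; 20 1 -1 -75 0; 20 1 -1 -45 0; 20 1 -1 0 0")

```text
time_s: 43.7
position: [0.5857, -0.2956, 0.1096]
tcp_rot: [[-0.94, 0.342, -0.005], [0.342, 0.94, 0.004], [0.006, 0.002, -1.0]]
force: [-0.1, -0.1, -0.5]
opening: 0.276
grasp_force: 30.0
```

Call:
drive_tool(deltas="20 0 0 50 0; 20 0 0 95 0; 20 0 15 110 0; 20 -8 55 110 -0.12; 20 -18 100 110 -0.24; 20 -27 145 110 -0.36; 20 -37 190 110 -0.48; 20 -46 235 110 -0.6; 20 -55 280 110 -0.72; 20 -64 320 110 -0.84; 20 -72 350 110 -0.96; 20 -78 373 110 -1.08")

```text
time_s: 44.9
position: [0.5072, 0.0788, 0.2202]
tcp_rot: [[-0.138, 0.99, -0.002], [0.99, 0.138, 0.001], [0.001, -0.002, -1.0]]
force: [1.1, -0.7, 0.0]
opening: 0.281
grasp_force: 30.0
```

Call:
drive_tool(deltas="20 0 0 0 -0.03; 20 0 0 0 -0.03; 20 0 0 0 -0.03")

```text
time_s: 45.2
position: [0.5097, 0.0755, 0.2205]
tcp_rot: [[-0.113, 0.994, -0.0], [0.994, 0.113, -0.0], [-0.0, -0.0, -1.0]]
force: [1.1, -0.3, -0.3]
opening: 0.277
grasp_force: 30.0
```

Call:
drive_tool(deltas="20 0 0 -20 0; 20 0 0 -60 0; 20 0 0 -100 0; 20 0 0 -122 0; 20 0 0 -134 0; 20 0 0 -141 0; 20 0 0 -145 0; 20 0 0 -145 0")

```text
time_s: 46.0
position: [0.5105, 0.0758, 0.0763]
tcp_rot: [[-0.112, 0.994, 0.002], [0.994, 0.112, -0.0], [-0.0, 0.002, -1.0]]
force: [0.2, 1.0, -0.8]
opening: 0.276
grasp_force: 30.0
```

Call:
drive_tool(deltas="50 0 0 0 0; 50 0 0 0 0; 50 0 0 0 0; 50 0 0 10 0; 50 0 0 40 0; 50 0 0 85 0; 50 1 -10 125 0; 50 3 -30 160 0; 50 4 -40 190 0; 50 4 -40 190 0; 50 4 -40 190 0")

```text
time_s: 47.1
position: [0.5135, 0.0361, 0.2666]
tcp_rot: [[-0.111, 0.994, 0.002], [0.994, 0.111, -0.0], [-0.0, 0.002, -1.0]]
force: [0.7, 0.1, -1.2]
opening: 0.578
grasp_force: 0.0
```

Run:
```python
from h import *
im,m=snap("wrist","w20"); s=bot.read_state(); print(s["position"],s["force"])
g=cv2.cvtColor(im,cv2.COLOR_RGB2GRAY)
for y in (36.25,0,-36.25):
    u,v=map(int,pix(m,[*wld(0,y),.112])); print(y,u,v,"bottom",[round(t) for t in pix(m,[*wld(0,y),.056])]); print(g[max(0,v-24):v+25:4,u-24:u+25:4])
```

```text
[0.51265909 0.03644215 0.26533442] [-0.76399462 -0.32172791  0.29191952]
36.25 314 84 bottom [314, 90]
[[116 198 196 197 151 194 196 193 196 181 136 114 116]
 [118 142 132 119 119 136 135 145 139 118 118 119 120]
 [ 69  69  68  69  69  70  65  68  66  68  63  65  69]
 [ 81  81  80  87  84  96  99  96 108  95 109  93  94]
 [146 144 148  88  77  48 152  83  71  73 156 147 146]
 [144 144 145 152  66 202 200 137  82 146 142 147 144]
 [146 144 146 153  19 121 126 127 121  83 142 148 146]
 [147 145 144 207   6 125 122 118  78  75 196 147 147]
 [145 146 141 205  40  27  94  70  10 146 192  78 149]
 [144 147 157 203 152  16  23  14  55 142 194 143  87]
 [148 150 196 201 147 149 109 140 146 135 194 145 148]
 [119  93 205 158 144 146 144 146 145 136 140 144 144]
 [129  56 203 193 138 141 143 143 139 136 139 145 141]]
0 314 120 bottom [314, 121]
[[144 147 157 203 152  16  23  14  55 142 194 143  87]
 [148 150 196 201 147 149 109 140 146 135 194 145 148]
 [119  93 205 158 144 146 144 146 145 136 140 144 144]
 [129  56 203 193 138 141 143 143 139 136 139 145 141]
 [148 148 204 193 146  96   9  12
[... 511 characters left out ...]
24 143  76   9  22  48 134 135 139 140]
 [131 151 139 129 122 127 127 127 125 122 139 132 143]
 [205 120 185 180 138 145  74  83 160 130 203 204 202]
 [202 203 202 174 138   9  22  12  14 144 200 109 206]
 [203 201 201 149 138  21 127 126  45  93 162 104 200]
 [202 202 200 171 146 112 124 126 122  60 204 196 203]
 [204 201 201 175 190 129 122 122 117 107 201 201 202]
 [203 203 202 176 204 105 151 185  77 140 203 204 202]
 [200 202 201 102  82  82  85  84  82  98 201 201 203]
 [141 143 142 143 142 141 140 141 137 136 135 134 135]
 [131 133 132 135 134 135 133 133 134 133 129 133 129]
 [134 133 134 136 131 135 135 133 131 132 132 133 131]
 [134 135 135 135 134 132 135 134 133 133 131 134 133]]
```

Call:
drive_tool(deltas="0 2 -30 0 0; 0 6 -70 0 0; 0 10 -110 0 0; 0 15 -150 0 0; 0 20 -190 0 0; 0 25 -220 0 0; 0 25 -228 -20 0; 0 25 -228 -65 0; 0 25 -228 -110 0; 0 25 -228 -150 0; 0 25 -228 -165 0; 0 25 -228 -165 0")

```text
time_s: 48.35
position: [0.5353, -0.1894, 0.096]
tcp_rot: [[-0.112, 0.994, -0.009], [0.994, 0.112, 0.006], [0.007, -0.009, -1.0]]
force: [-0.0, 0.2, -0.3]
opening: 0.006
grasp_force: 0.0
```

Call:
drive_tool(deltas="0 0 0 -6 0; 0 0 0 -12 0; 0 0 0 -16 0; 0 0 0 -20 0; 0 0 0 -22 0; 0 0 0 -23 0; 0 0 0 -23 0; 0 0 0 -23 0")

```text
time_s: 49.15
position: [0.5392, -0.192, 0.0789]
tcp_rot: [[-0.112, 0.994, 0.002], [0.994, 0.112, -0.001], [-0.001, 0.002, -1.0]]
force: [-0.7, 1.3, 7.0]
opening: 0.005
grasp_force: 4.0
```

Call:
drive_tool(deltas="0 0 0 0 0; 0 0 0 10 0; 0 0 0 40 0; 0 0 0 85 0; 0 0 0 130 0; 0 0 -30 165 0; 0 0 -60 180 0; 0 0 -70 180 0; 0 0 -70 180 0; 0 0 -70 180 0")

```text
time_s: 50.15
position: [0.5372, -0.2603, 0.2557]
tcp_rot: [[-0.111, 0.994, -0.004], [0.994, 0.111, 0.003], [0.004, -0.003, -1.0]]
force: [0.1, -0.7, 0.1]
opening: 0.009
grasp_force: 0.0
```

Run:
```python
from h import *
im,m=snap("wrist","w21"); s=bot.read_state(); print(s["position"],s["force"])
g=cv2.cvtColor(im,cv2.COLOR_RGB2GRAY)
for n,p in [("off",(.488,-.1037,.143)),("set",(.5625,-.097,.147))]:
    u,v=map(int,pix(m,p)); print(n,u,v); print(g[max(0,v-18):v+19:6,u-24:u+25:6])
imt,mt=snap("top","t21"); d=cv2.absdiff(imt,cv2.imread("pics/top0.png")[:,:,::-1]).max(2)
for n,p in [("mug",(.707,-.082,.09)),("can",(.669,-.22,.053)),("bottle",(.676,-.33,.118))]:
    u,v=map(int,pix(mt,p)); print(n,int((d[v-14:v+15,u-14:u+15]>40).sum()))
for y in (36.25,0,-36.25):
    u,v=map(int,pix(mt,[*wld(0,y),.112])); print(y,cv2.cvtColor(imt,cv2.COLOR_RGB2GRAY)[v-6:v+7:3,u-6:u+7:3].tolist())
```

```text
[ 0.53733273 -0.25994168  0.25554922] [ 0.51349001  0.78328351 -0.12429709]
off 278 19
[[ 98 100   2  16   8   2   4 111 110]
 [ 99  98   4  17   7   7   1 109 108]
 [ 98 100   7   8  16   9   7  58 110]
 [ 98 100   3   7  23  11   6  59 111]
 [ 96 100   0   9  16   3   0  53  79]
 [ 98  95   5   8  16  10   3  47  51]
 [ 99  99  20  17  16   2   0  37  42]]
set 366 19
[[110 109 107 109 109 106 162 163 162]
 [109 110 109 108 111 101 164 163 164]
 [107 109 110 109 109  99 163 162 163]
 [110 112 110 110 112  94 162 163 162]
 [117 119 122 120 110  89 163 163 162]
 [165 164 165 164 110  88 162 162 164]
 [ 35  30  30 138 113  99 163 163 150]]
mug 0
can 0
bottle 475
36.25 [[98, 179, 186, 185, 172], [94, 140, 134, 95, 125], [90, 108, 184, 172, 23], [107, 90, 103, 63, 20], [106, 110, 125, 94, 157]]
0 [[185, 186, 181, 180, 177], [147, 120, 170, 117, 127], [164, 101, 185, 158, 42], [117, 96, 60, 27, 71], [149, 123, 132, 160, 172]]
-36.25 [[186, 158, 131, 186, 185], [159, 127, 134, 111, 179], [129, 166, 186, 80, 159], [117, 62, 113, 24, 169], [131, 119, 92, 139, 184]]
```

Run:
```python
from h import *
m=dict(imaging.camera_model("wrist"))
for f in ("w2","w17","t21","top0"):
    if f[0]=="w": d=dict(m); d["T"]=np.load(f"pics/{f}.npy")
    else: d=imaging.camera_model("top")
    h=cv2.cvtColor(cv2.imread(f"pics/{f}.png"),cv2.COLOR_BGR2HSV); k=cv2.inRange(h,(105,150,60),(125,255,255))
    n,l,st,c=cv2.connectedComponentsWithStats(k)
    print(f,[(int(st[i,4]),np.round(ray(d,*c[i],.118)[:2],3).tolist()) for i in range(1,n) if st[i,4]>40])
bot.hand_in() if False else None
```

```text
w2 [(300, [0.674, -0.333])]
w17 [(1174, [0.681, -0.334])]
t21 [(848, [0.572, 0.639])]
top0 [(142, [0.682, -0.332])]
```

Run:
```python
from h import *
snap("scene","s21")
for f in ("scene0","s21"):
    h=cv2.cvtColor(cv2.imread(f"pics/{f}.png"),cv2.COLOR_BGR2HSV); k=cv2.inRange(h,(105,150,40),(125,255,255))[130:190,320:370]
    n,l,st,c=cv2.connectedComponentsWithStats(k); print(f,[(int(st[i,4]),np.round(c[i]+[320,130],1).tolist()) for i in range(1,n) if st[i,4]>4])
print(bot.hand_in())
```

```text
scene0 [(30, [338.5, 145.6])]
s21 [(31, [338.6, 145.6])]
the job is handed in; nothing more can be done
None
```

The job is handed in: the brake stayed set while the plate was turned over and seated pockets up on the pins, all three vials now stand in their pockets, and the button press sprang the brake off; the mug, canister and bottle had not moved (I turned the plate in the gripper against the shaker's housing and deck edge, so the stand was not used).

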